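# Fetch the dispenser from behind the cleaning supplies

### The job

Clear the spray can, the flip-cap bottle and the screw-lid jar from the supplies tray onto the rubber mat, so that all three stand there, then take the plunger dispenser from behind their places and stand it in the middle of the steel drip dish. Then put the can, the bottle and the jar back, each in the very circle on the tray where it stood at the start. Keep everything upright, and leave the two sensors and the roll of tape alone.

Things in the scene. Friction and masses are not known exactly. Their poses are not given: they have to be found in the camera images.
- can_mid (a point): Spray can, the tallest: white round body 52 mm in diameter with a grey band, bare metal shoulder, white cap 38 mm in diameter on top (the cap takes the upper 34 mm). 152 mm high, about 190 g. Point: on its axis, half-way up (76 mm above its foot); z along its axis. At the start it stands on the tray floor in one of the three front places.
- bottle_mid (a point): Flip-cap bottle: white round body 50 mm in diameter and 80 mm high, rounded shoulder, black cap 30 mm in diameter on top (the cap takes the upper 30 mm). 126 mm high, about 130 g. Point: on its axis, half-way up (63 mm above its foot); z along its axis. At the start in one of the three front places.
- jar_mid (a point): Wide screw-lid jar: grey round body 60 mm in diameter with a paper label, flat black lid 62 mm in diameter (the lid takes the upper 20 mm). 92 mm high, about 160 g. Point: on its axis, half-way up (46 mm above its foot); z along its axis. At the start in one of the three front places.
- dispenser_mid (a point): Plunger dispenser, the low one behind the other three: white round body 58 mm in diameter with straight sides up to 46 mm, short shoulder, and on top a small round steel press dish 44 mm in diameter. Closed and rigid (the plunger does not move). 70 mm high, about 200 g. Point: on its axis, half-way up (35 mm above its foot); z along its axis.
- tray: Grey fixed tray, 200 x 230 mm; floor 4 mm, rim 16 mm above the bench. Origin: centre of its underside; x to its back, away from the robot, y to its left. White 70 mm circles on the floor mark places: three in an arc in front at (-34, 0), (10, 62), (10, -62) mm, the dispenser's behind at (32, 0). One thing stands centred in each, 5 to 30 mm apart; which of the three is where changes.
- mat: Side area: black rubber bench mat, fixed, 150 x 280 mm, 3 mm thick, empty at the start. Origin: centre of its underside; its long side runs along its y axis, x roughly away from the robot.
- dish: Round stainless drip dish, fixed, 98 mm across, rim 11 mm high, flat inner floor about 86 mm across and 3 mm above the bench, empty at the start. Origin: centre of its underside, z up.
- sensor1: Bystander: small steel and aluminium sensor on a round magnet foot 32 mm in diameter, 26 mm high, with a thin wire hook; stands loose on the bench beyond the work, to the left. Leave alone. Origin: centre of its foot.
- sensor2: Bystander: a second sensor like the first, beyond the work, to the right. Leave alone. Origin: centre of its foot.
- tape: Bystander: roll of white tape lying flat, 90 mm across, 18 mm high, beyond the work, between the sensors. Leave alone. Origin: centre of its underside.

How it is judged:
On the way, in this order (a step that is already met when the one before it is completed fails the run):
1. can, bottle and jar all stand released on the rubber mat, the dispenser still in its place on the tray (x of can_mid in the frame of mat between -0.075 and 0.075 m and y of can_mid in the frame of mat between -0.14 and 0.14 m and z of can_mid in the frame of mat below 0.085 m and angle between each of can_mid, bottle_mid, jar_mid's own z axis and vertical below 0.12 rad and contact force between each of can, bottle, jar and the fingers below 0.1 N and x of bottle_mid in the frame of mat between -0.075 and 0.075 m and y of bottle_mid in the frame of mat between -0.14 and 0.14 m and z of bottle_mid in the frame of mat below 0.072 m and x of jar_mid in the frame of mat between -0.075 and 0.075 m and y of jar_mid in the frame of mat between -0.14 and 0.14 m and z of jar_mid in the frame of mat below 0.055 m and distance of dispenser_mid from where it was at the start of the episode below 0.025 m), for 0.2 s.
2. the dispenser stands released in the middle of the drip dish (horizontal distance between dispenser_mid and dish below 0.015 m and z of dispenser_mid in the frame of dish below 0.044 m and angle between dispenser_mid's own z axis and vertical below 0.12 rad and contact force between dispenser and the fingers below 0.1 N), for 0.2 s.
At the end, for the whole second after the job is handed in: The spray can, bottle and jar each stand upright within 15 mm of where they stood at the start, on the tray, and the dispenser stands upright on the floor of the drip dish within 15 mm of its centre; all released and at rest (distance of each of can_mid, bottle_mid, jar_mid from where it was at the start of the episode below 0.015 m and angle between each of can_mid, bottle_mid, jar_mid, dispenser_mid's own z axis and vertical below 0.12 rad and linear speed of each of can, bottle, jar, dispenser below 0.02 m/s and horizontal distance between dispenser_mid and dish below 0.015 m and z of dispenser_mid in the frame of dish below 0.044 m); the robot touches nothing.
It fails at once if a sensor or the tape is shifted by more than 20 mm (distance of any of sensor1, sensor2, tape from where it was at the start of the episode above 0.02 m).
It fails at once if the can, bottle, jar or dispenser is tipped over (angle between any of can_mid, bottle_mid, jar_mid, dispenser_mid's own z axis and vertical above 0.6 rad).
It also fails if it takes over 141 s, if anything falls off the work surface, if the arm or the gripper's body presses on something with over 40 N, if the wrist force passes 120 N, or if a joint passes its speed limit or range.

### The arm

A 6-joint arm with a two-finger parallel gripper is mounted at the origin on the work surface. World frame = base frame: x ahead of the robot, y to its left, z up, the work surface at z = 0. Lengths are in m, angles in rad, forces in N, time in s.
With the tool pointing down it reaches from about 0.275 to 0.725 m from the base axis. Payload 5.6 kg.
Tool frame: the origin (TCP) lies midway between the tips of the shut fingers; the grasp point (between the pads) lies 19 mm behind it; z points along the fingers, y is the direction in which the jaws open and shut (so a half turn about z gives the same grasp; the last joint's range is limited). The gripper opens to 85 mm and grips with 20 to 120 N. Pads are 22 mm wide; open, the fingers measure 114 mm over their backs; the gripper's body (76 mm by 85 mm) begins 54 mm behind the grasp point. The pads swing forward as they close: fully open they stand 13 mm farther back than shut.
Start: joints at [-1.061, 0.255, 0.108, 0, -1.424, -0.285], TCP at [0.123, -0.536, 0.231] pointing down, gripper open.
Joint ranges: [-2.95, 2.95], [-1.21, 1.97], [-1.09, 1.5], [-2.87, 1.71], [-2.94, -0.07], [-3.05, 3.05]. Speed limits (rad/s): [2.57, 2.57, 3.14, 3.14, 3.14, 3.14].

### API

Orientations are given as a 3x3 rotation matrix whose columns are the frame's x, y, z axes.
In Python, from workcell import bot gives the robot as it stands.
- The arm moves only by the shell command python3 -m inch 'ROWS'. ROWS is JSON, a list of rows, each an object with "claw": the opening, from -1 (shut) to 1 (fully open); "delta_pos": the shift along the tool's x, y, z in cm, a list of three; "roll": the turn about the tool's z in rad. In form: [{"claw": claw, "delta_pos": [tx, ty, tz], "roll": roll}, ...]. A call has 1 to 20 rows; each row is the pose to reach, as a shift and turn from the pose commanded when the call began, along the tool's axes at that moment; what a row does not reach only later rows make up. A row lasts 1/8 s, in which the tool goes at most 62.5 mm and 10.7 degrees, less where a joint would pass 70% of its speed; a pose out of reach is approached as far as the arm can. A call with a gripper value outside its range is refused whole. The fingers move at their own pace and stop on an object; the grip force is fixed at half the most. Time passes only in rows, so rows that repeat a pose let the fingers close. It gives the time, the measured TCP pose, the force and the opening at its end, in the units of the state.
- bot.sense(): the state, without advancing time (a new reading comes with each control period).
- bot.snapshot(name): name is "scene" or "top"; returns the picture (480x640x3 uint8, red, green, blue); there is no depth.
- bot.get_calibration(name): a dict with "intrinsics" (3x3 intrinsics, pixels), "rvec" (rotation vector, rad) and "tvec" (3), from world to camera coordinates, as OpenCV has them. Camera axes: x right, y down, z forward; pixel columns grow to the right and rows downward; lengths in m; the calibration is good to about 2 mm. A picture is of the moment at which its call begins. get_calibration takes no time and is no camera call.
- bot.sign_off(): hands the job in, once; it reports no verdict.
The state is a dict: "time": time; "q": joint angles; "dq": joint speeds; "joint_torque": joint torques, N m; "position": TCP position; "orientation": TCP orientation; "force": force on the tool from outside, world axes, zero at the start; "moment": the same for the moment, N m; "opening": opening from 0.0 (shut) to 1.0 (fully open).
Only numpy, scipy, OpenCV 4.12 (cv2) and the standard library are available. Lean on these libraries where they do the work, as an engineer would, in place of code of your own. Each camera call takes 0.05 s, during which the arm holds its last target.

## Working session

There is one attempt and no reset: what is moved stays moved. The work goes in short steps, Python scripts to look and compute and a shell command to move; the robot and the scene stay as the last step left them, time stands still between calls to the robot, and variables do not carry over. Pictures are saved under pics/ and viewed, and the job is handed in when it is done.

```bash
ls; mkdir -p pics; python3 - <<'E'
from workcell import bot
import cv2
print(bot.sense())
for n in("scene","top"):
    cv2.imwrite(f"pics/{n}0.png",bot.snapshot(n)[:,:,::-1]); print(bot.get_calibration(n))
E
```

```text
pics
{'time': 0.0, 'q': array([-1.06138844e+00,  2.55746658e-01,  1.07018995e-01, -4.89352604e-04,
       -1.42390624e+00, -2.84597817e-01]), 'dq': array([-0.00140693,  0.0005374 , -0.00043005, -0.0004533 , -0.00068544,
       -0.00034767]), 'joint_torque': array([ 1.95378278e-03, -3.86633277e+01,  2.37945378e+01,  5.36512837e+00,
       -6.08584800e-03,  4.46077274e-05]), 'position': array([ 0.1225581 , -0.53566379,  0.23039947]), 'orientation': array([[-9.74852516e-01, -2.22850506e-01, -4.73482395e-04],
       [-2.22851003e-01,  9.74850780e-01,  1.84031495e-03],
       [ 5.14595636e-05,  1.89955169e-03, -9.99998195e-01]]), 'force': array([ 1.26391911,  0.34128428, -0.30306179]), 'moment': array([-0.01709365,  0.01053773,  0.02178215]), 'opening': 1.0025156636433732}
{'intrinsics': array([[516.47333384,   0.        , 315.12844432],
       [  0.        , 516.47333384, 238.14585378],
       [  0.        ,   0.        ,   1.        ]]), 'rvec': array([ 2.30024006,  1.12109306, -0.37222604]), 'tvec': array([-0.37450344, -0.35824975,  1.40181076])}
{'intrinsics': array([[472.34826645,   0.        , 318.23831446],
       [  0.        , 472.34826645, 237.61399396],
       [  0.        ,   0.        ,   1.        ]]), 'rvec': array([ 2.15710204, -2.14540265,  0.12879123]), 'tvec': array([-0.00272181,  0.64998998,  1.09993449])}
```

View pics/scene0.png

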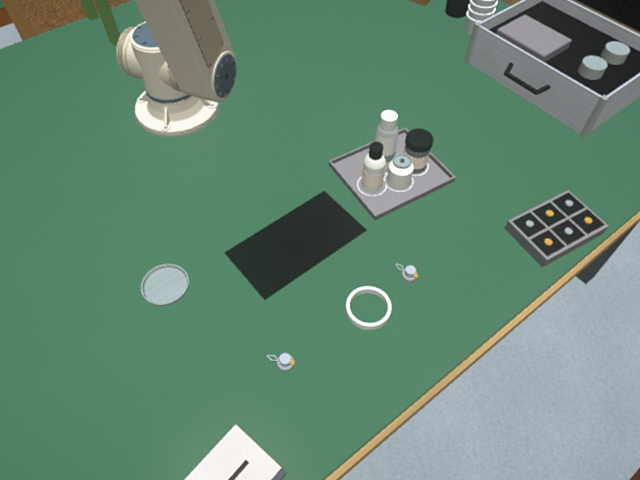

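View pics/top0.png

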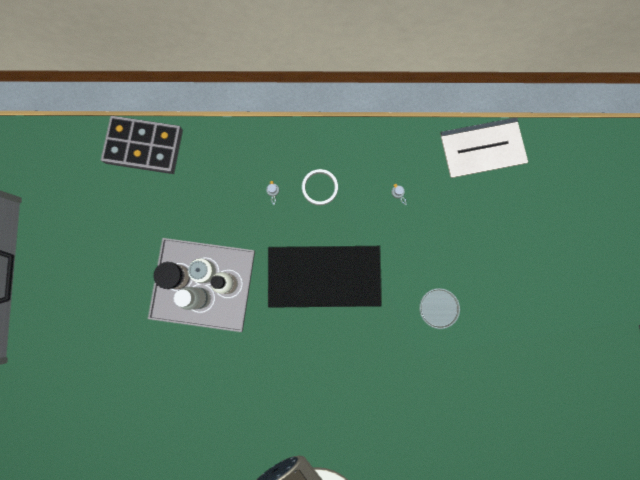

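The scene camera shows the tray around (390,170), the mat around (295,245) and the dish at (165,285). In the top view the tray is around (200,285), with the can cap at (183,298), the bottle cap at (218,283), the jar lid at (170,276) and the dispenser at (201,270). The mat is around (325,276) and the dish at (440,308).

```bash
cat > h.py <<'E'
import numpy as np,cv2
from workcell import bot
def cal(n):
    c=bot.get_calibration(n);return c['intrinsics'],np.array(c['rvec']).reshape(3),np.array(c['tvec']).reshape(3)
def ray(n,uv,z):
    K,r,t=cal(n);R=cv2.Rodrigues(r)[0];o=-R.T@t
    uv=np.atleast_2d(np.array(uv,float));d=(np.c_[uv,np.ones(len(uv))]@np.linalg.inv(K).T)@R
    return o+d*((z-o[2])/d[:,2])[:,None]
def proj(n,p):
    K,r,t=cal(n);return cv2.projectPoints(np.atleast_2d(np.array(p,float)),r,t,K,None)[0].reshape(-1,2)
E
python3 - <<'E'
from h import *
T=cv2.imread('pics/top0.png');S=cv2.imread('pics/scene0.png')
cv2.imwrite('pics/t_z.png',cv2.resize(T[225:345,130:270],None,fx=5,fy=5,interpolation=cv2.INTER_CUBIC))
cv2.imwrite('pics/s_z.png',cv2.resize(S[95:225,315:465],None,fx=4.5,fy=4.5,interpolation=cv2.INTER_CUBIC))
for n,I in(('top',T),('scene',S)):
    hsv=cv2.cvtColor(I,cv2.COLOR_BGR2HSV)
    green=cv2.inRange(hsv,(60,70,40),(95,255,255))
    non=cv2.bitwise_not(green)
    cs,_=cv2.findContours(non,cv2.RETR_EXTERNAL,cv2.CHAIN_APPROX_NONE)
    for c in cs:
        a=cv2.contourArea(c)
        if 100<a<20000:
            r=cv2.minAreaRect(c);b=cv2.boxPoints(r)
            print(n,a,np.round(r[0],1),np.round(r[1],1),round(r[2],1),'ctr z0',np.round(ray(n,[r[0]],0)[0],4),'corners',np.round(ray(n,b,0)[:,:2],3).tolist())
    
E
```

```text
top 1152.5 [302. 467.] [90. 24.] -0.0 ctr z0 [0.1096 0.0362 0.    ] corners [[0.082, 0.142], [0.136, 0.143], [0.137, -0.07], [0.084, -0.07]]
top 1256.0 [439. 308.] [40. 40.] 90.0 ctr z0 [ 0.4827 -0.2962  0.    ] corners [[0.531, -0.248], [0.532, -0.347], [0.435, -0.344], [0.434, -0.246]]
top 6495.0 [324. 276.] [ 60. 112.] 90.0 ctr z0 [ 0.5595 -0.0137  0.    ] corners [[0.634, 0.127], [0.635, -0.153], [0.487, -0.152], [0.485, 0.124]]
top 7808.0 [200.8 284.2] [96.6 84.6] 8.5 ctr z0 [0.5374 0.2918 0.    ] corners [[0.452, 0.422], [0.659, 0.401], [0.624, 0.16], [0.419, 0.186]]
top 2107.0 [ 10.5 277.5] [173.  21.] 90.0 ctr z0 [0.5514 0.7675 0.    ] corners [[0.771, 0.814], [0.772, 0.76], [0.342, 0.723], [0.341, 0.774]]
top 165.0 [397.9 193.9] [22.3 13.4] 81.9 ctr z0 [ 0.768  -0.1999  0.    ] corners [[0.794, -0.179], [0.799, -0.213], [0.742, -0.22], [0.737, -0.187]]
top 159.5 [271.4 191.8] [12.6 22.1] 18.4 ctr z0 [0.7721 0.1208 0.    ] corners [[0.75, 0.145], [0.805, 0.128], [0.794, 0.097], [0.74, 0.114]]
top 1040.0 [319.5 187. ] [36. 37.] 90.0 ctr z0 [ 0.785  -0.0012  0.    ] corners [[0
[... 852 characters left out ...]
.7 ctr z0 [ 0.5591 -0.0162 -0.    ] corners [[0.489, -0.154], [0.467, 0.16], [0.632, 0.126], [0.637, -0.165]]
scene 4335.5 [556.1 226.2] [58.3 92. ] 60.9 ctr z0 [0.8872 0.4661 0.    ] corners [[0.807, 0.378], [0.837, 0.634], [0.967, 0.553], [0.932, 0.32]]
scene 7148.0 [393.3 166.2] [99.5 98.8] 50.2 ctr z0 [0.5272 0.307  0.    ] corners [[0.404, 0.187], [0.345, 0.5], [0.648, 0.424], [0.674, 0.152]]
scene 18175.5 [542.5  68.5] [137. 193.] 90.0 ctr z0 [0.5101 0.9059 0.    ] corners [[0.084, 0.955], [0.478, 1.447], [0.84, 0.868], [0.536, 0.483]]
scene 15922.5 [118.  68.] [136. 236.] 90.0 ctr z0 [-0.256  -0.0528  0.    ] corners [[-0.843, -0.202], [-0.35, 0.414], [0.198, 0.062], [-0.183, -0.418]]
```

View pics/t_z.png

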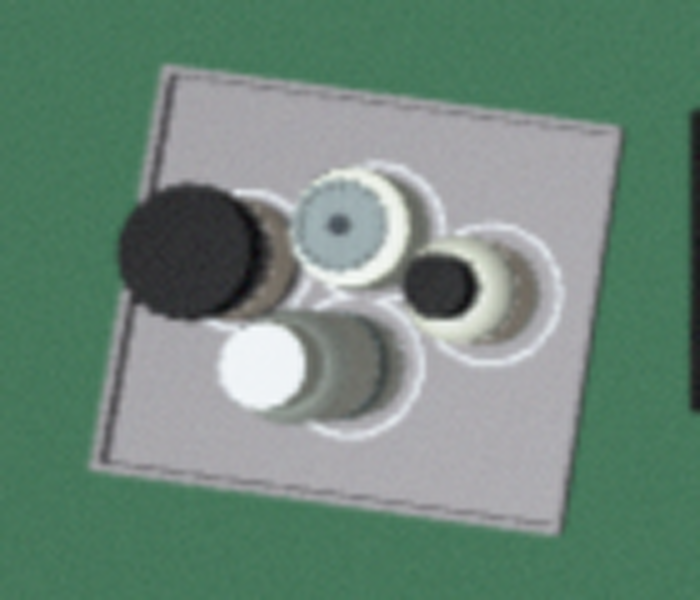

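View pics/s_z.png

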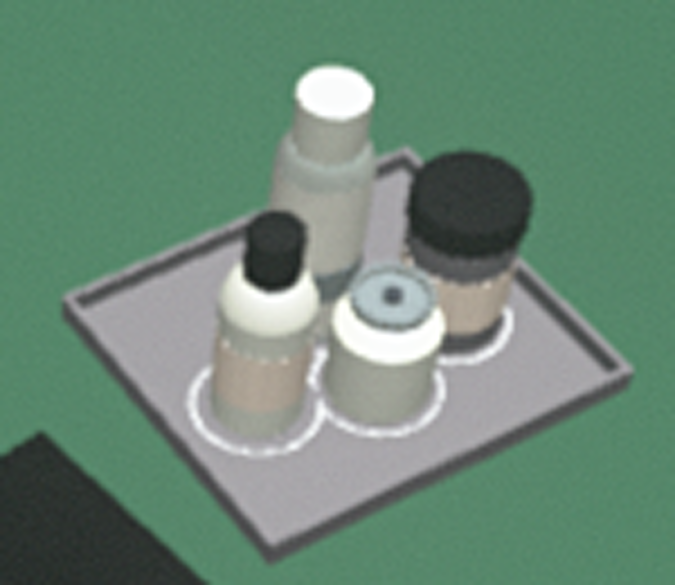

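```bash
python3 - <<'E'
from h import *
tz=lambda p:np.array(p,float)/5+[130,225]-0.4
sz=lambda p:np.array(p,float)/4.5+[315,95]-0.39
c=ray('top',tz([(165,66),(622,126),(560,533),(92,467)]),0.016)[:,:2]
print('corners',c.round(4)); ctr=c.mean(0)
xd=(c[0]+c[1]-c[2]-c[3]);yaw=np.arctan2(xd[1],xd[0]); yd=c[0]+c[3]-c[1]-c[2]; yaw2=np.arctan2(-yd[0],yd[1])
print(ctr,yaw,yaw2,np.linalg.norm(xd)/2,np.linalg.norm(yd)/2)
c2=ray('scene',sz([(65,300),(407,152),(632,370),(272,555)]),0.016)[:,:2];print('scene ctr',c2.mean(0),c2.round(4))
y=(yaw+yaw2)/2;R=np.array([[np.cos(y),-np.sin(y)],[np.sin(y),np.cos(y)]])
for n,p in(('can',(-.034,0)),('left jar',(.01,.062)),('right bottle',(.01,-.062)),('disp',(.032,0))):print(n,ctr+R@p)
for n,p,q,z in(('can',(263,366),(335,94),.156),('bottle',(440,286),(277,228),.13),('jar',(186,252),(470,190),.096),('disp',(341,225),(393,296),.074)):
  print(n,ray('top',tz(p),z)[0,:2].round(4),ray('scene',sz(q),z)[0,:2].round(4))
E
```

```text
corners [[0.6509 0.3868]
 [0.6222 0.1593]
 [0.4247 0.1846]
 [0.4547 0.4128]]
[0.53812868 0.2858763 ] -0.12982206722135856 -0.12815552761853397 0.19857478805362064 0.22970636029814098
scene ctr [0.54219228 0.28348916] [[0.4287 0.184 ]
 [0.4587 0.409 ]
 [0.6531 0.3858]
 [0.6283 0.1551]]
can [0.50441114 0.29024977]
left jar [0.55602075 0.34607492]
right bottle [0.54007046 0.22310506]
disp [0.56986284 0.2817601 ]
can [0.5038 0.2905] [0.5072 0.2885]
bottle [0.5393 0.2214] [0.5404 0.2237]
jar [0.5552 0.3457] [0.5566 0.3451]
disp [0.5692 0.281 ] [0.5728 0.2796]
```

The two views agree to about 3 mm. The can is in the middle place, the jar in the left one and the bottle in the right one. First I'll turn the jaws along world x.

```bash
R='{"claw":1,"delta_pos":[0,0,-2],"roll":-1.346}'; python3 -m inch '[{"claw":1,"delta_pos":[0,0,-2],"roll":-1.346},{"claw":1,"delta_pos":[0,0,-2],"roll":-1.346},{"claw":1,"delta_pos":[0,0,-2],"roll":-1.346},{"claw":1,"delta_pos":[0,0,-2],"roll":-1.346},{"claw":1,"delta_pos":[0,0,-2],"roll":-1.346},{"claw":1,"delta_pos":[0,0,-2],"roll":-1.346},{"claw":1,"delta_pos":[0,0,-2],"roll":-1.346},{"claw":1,"delta_pos":[0,0,-2],"roll":-1.346},{"claw":1,"delta_pos":[0,0,-2],"roll":-1.346},{"claw":1,"delta_pos":[0,0,-2],"roll":-1.346}]'
```

```text
time: 1.35
position: [0.1226, -0.5361, 0.2512]
orientation: [[-0.002, -1.0, -0.0], [-1.0, 0.002, 0.0], [-0.0, 0.0, -1.0]]
force: [-0.7, 0.5, -0.2]
opening: 1.001
```

```bash
python3 -m inch '[{"claw":1,"delta_pos":[-33.6,-32.7,0],"roll":0},{"claw":1,"delta_pos":[-33.6,-32.7,0],"roll":0},{"claw":1,"delta_pos":[-33.6,-32.7,0],"roll":0},{"claw":1,"delta_pos":[-33.6,-32.7,0],"roll":0},{"claw":1,"delta_pos":[-33.6,-32.7,0],"roll":0},{"claw":1,"delta_pos":[-33.6,-32.7,0],"roll":0},{"claw":1,"delta_pos":[-33.6,-32.7,0],"roll":0},{"claw":1,"delta_pos":[-33.6,-32.7,0],"roll":0},{"claw":1,"delta_pos":[-82.6,-38.2,0],"roll":0},{"claw":1,"delta_pos":[-82.6,-38.2,0],"roll":0},{"claw":1,"delta_pos":[-82.6,-38.2,0],"roll":0},{"claw":1,"delta_pos":[-82.6,-38.2,0],"roll":0},{"claw":1,"delta_pos":[-82.6,-38.2,0],"roll":0},{"claw":1,"delta_pos":[-82.6,-38.2,0],"roll":0},{"claw":1,"delta_pos":[-82.6,-38.2,0],"roll":0},{"claw":1,"delta_pos":[-82.6,-38.2,0],"roll":0},{"claw":1,"delta_pos":[-82.6,-38.2,0],"roll":0},{"claw":1,"delta_pos":[-82.6,-38.2,0],"roll":0}]'
python3 - <<'E'
from h import *
for n in("scene","top"): cv2.imwrite(f"pics/{n}1.png",bot.snapshot(n)[:,:,::-1])
E
```

```text
time: 3.6
position: [0.5046, 0.2898, 0.2511]
orientation: [[-0.0, -1.0, -0.0], [-1.0, 0.0, -0.001], [0.001, 0.0, -1.0]]
force: [-0.2, -0.6, 0.8]
opening: 0.998
```

View pics/scene1.png

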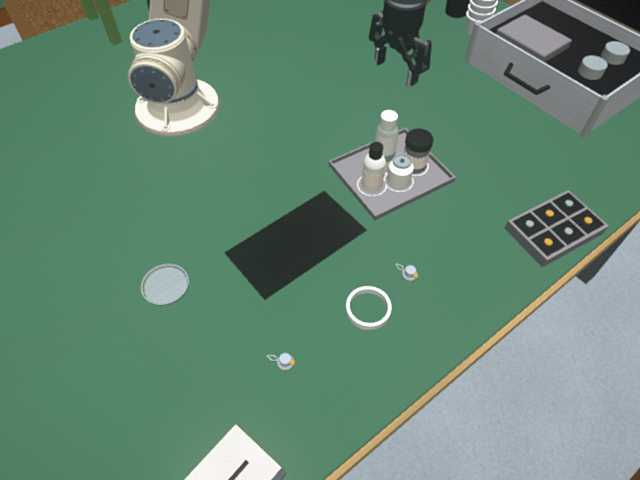

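The gripper is above the can: its fingers are at (375,40)–(410,80) and the can cap is at (389,118). Nothing has moved. I'll descend and grip the cap.

```bash
python3 -m inch '[{"claw":1,"delta_pos":[0,0,5],"roll":0},{"claw":1,"delta_pos":[0,0,9],"roll":0},{"claw":1,"delta_pos":[0,0,12],"roll":0},{"claw":1,"delta_pos":[0,0,13.3],"roll":0},{"claw":1,"delta_pos":[0,0,13.3],"roll":0},{"claw":1,"delta_pos":[0,0,13.3],"roll":0},{"claw":-1,"delta_pos":[0,0,13.3],"roll":0},{"claw":-1,"delta_pos":[0,0,13.3],"roll":0},{"claw":-1,"delta_pos":[0,0,13.3],"roll":0},{"claw":-1,"delta_pos":[0,0,13.3],"roll":0},{"claw":-1,"delta_pos":[0,0,13.3],"roll":0},{"claw":-1,"delta_pos":[0,0,13.3],"roll":0},{"claw":-1,"delta_pos":[0,0,13.3],"roll":0},{"claw":-1,"delta_pos":[0,0,13.3],"roll":0}]'
python3 - <<'E'
from h import *
for n in("scene","top"): cv2.imwrite(f"pics/{n}2.png",cv2.resize(bot.snapshot(n)[:,:,::-1][(0 if n=='scene' else 205):,100:500][:240],None,fx=2,fy=2))
E
```

```text
time: 5.45
position: [0.5049, 0.2902, 0.1204]
orientation: [[0.001, -1.0, 0.002], [-1.0, -0.001, 0.001], [-0.001, -0.002, -1.0]]
force: [-3.7, 0.0, 9.8]
opening: 0.434
```

View pics/scene2.png

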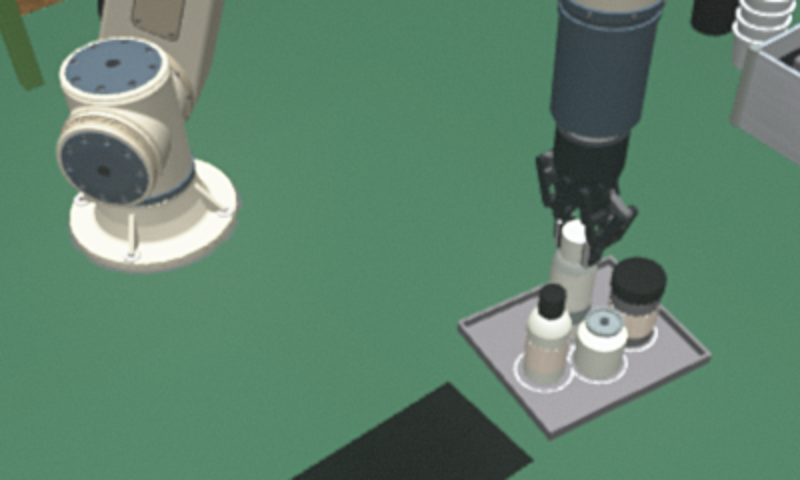

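The can is gripped by its cap at an opening of 0.434, which is about 37 mm. The other three stand undisturbed. I'll lift it and carry it to the far end of the mat.

```bash
python3 -m inch '[{"claw":-1,"delta_pos":[0,0,-3],"roll":0},{"claw":-1,"delta_pos":[0,0,-8],"roll":0},{"claw":-1,"delta_pos":[0,0,-13],"roll":0},{"claw":-1,"delta_pos":[0,0,-15],"roll":0},{"claw":-1,"delta_pos":[0,0,-15],"roll":0},{"claw":-1,"delta_pos":[3,-0.5,-15],"roll":0},{"claw":-1,"delta_pos":[8,-1.2,-15],"roll":0},{"claw":-1,"delta_pos":[13,-2,-15],"roll":0},{"claw":-1,"delta_pos":[18,-2.7,-15],"roll":0},{"claw":-1,"delta_pos":[23,-3.4,-15],"roll":0},{"claw":-1,"delta_pos":[28,-4,-15],"roll":0},{"claw":-1,"delta_pos":[33,-4.7,-15],"roll":0},{"claw":-1,"delta_pos":[37,-5.3,-15],"roll":0},{"claw":-1,"delta_pos":[39.5,-5.5,-15],"roll":0},{"claw":-1,"delta_pos":[39.5,-5.5,-15],"roll":0},{"claw":-1,"delta_pos":[39.5,-5.5,-11],"roll":0},{"claw":-1,"delta_pos":[39.5,-5.5,-7],"roll":0},{"claw":-1,"delta_pos":[39.5,-5.5,-3],"roll":0},{"claw":-1,"delta_pos":[39.5,-5.5,-1.2],"roll":0},{"claw":-1,"delta_pos":[39.5,-5.5,-1.2],"roll":0}]'
python3 - <<'E'
from h import *
for n in("scene",): cv2.imwrite(f"pics/{n}3.png",cv2.resize(bot.snapshot(n)[:,:,::-1][80:320,100:500],None,fx=2,fy=2))
E
```

```text
time: 8.05
position: [0.5577, -0.1043, 0.1276]
orientation: [[0.001, -1.0, -0.006], [-1.0, -0.001, 0.0], [-0.0, 0.006, -1.0]]
force: [-0.4, 1.0, -1.3]
opening: 0.428
```

View pics/scene3.png

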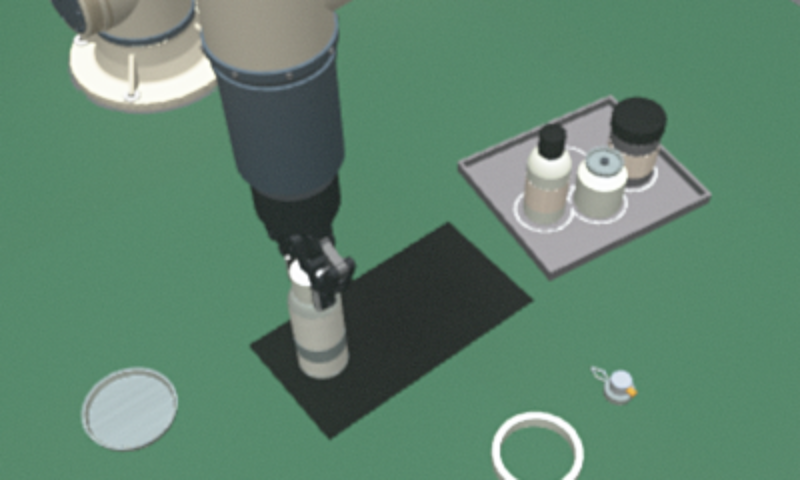

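The can hangs upright over the mat with its foot at about (323,370) in the crop. I'll lower it the last centimetre.

```bash
python3 -m inch '[{"claw":-1,"delta_pos":[0,0,0.4],"roll":0},{"claw":-1,"delta_pos":[0,0,0.8],"roll":0},{"claw":-1,"delta_pos":[0,0,0.8],"roll":0},{"claw":-1,"delta_pos":[0,0,0.8],"roll":0}]'
```

```text
time: 8.6
position: [0.5597, -0.1052, 0.1225]
orientation: [[-0.0, -1.0, 0.0], [-1.0, 0.0, -0.0], [0.0, -0.0, -1.0]]
force: [0.3, -0.4, -1.2]
opening: 0.429
```

```bash
python3 -m inch '[{"claw":-1,"delta_pos":[0,0,0.25],"roll":0},{"claw":-1,"delta_pos":[0,0,0.25],"roll":0},{"claw":-1,"delta_pos":[0,0,0.25],"roll":0}]'; python3 -m inch '[{"claw":1,"delta_pos":[0,0,0],"roll":0},{"claw":1,"delta_pos":[0,0,0],"roll":0},{"claw":1,"delta_pos":[0,0,0],"roll":0},{"claw":1,"delta_pos":[0,0,0],"roll":0},{"claw":1,"delta_pos":[0,0,0],"roll":0},{"claw":1,"delta_pos":[0,0,0],"roll":0},{"claw":1,"delta_pos":[0,0,-3],"roll":0},{"claw":1,"delta_pos":[0,0,-8],"roll":0},{"claw":1,"delta_pos":[0,0,-13],"roll":0},{"claw":1,"delta_pos":[0,0,-13],"roll":0},{"claw":1,"delta_pos":[0,0,-13],"roll":0}]'
python3 - <<'E'
from h import *
for n in("scene","top"): cv2.imwrite(f"pics/{n}4.png",bot.snapshot(n)[:,:,::-1])
E
```

```text
time: 8.98
position: [0.5596, -0.1051, 0.1197]
orientation: [[-0.0, -1.0, -0.0], [-1.0, 0.0, 0.0], [-0.0, 0.0, -1.0]]
force: [0.3, -0.2, -2.3]
opening: 0.431
time: 10.35
position: [0.5594, -0.1049, 0.2493]
orientation: [[-0.0, -1.0, -0.0], [-1.0, 0.0, 0.001], [-0.001, 0.0, -1.0]]
force: [-0.0, -0.5, -0.2]
opening: 1.002
```

View pics/scene4.png

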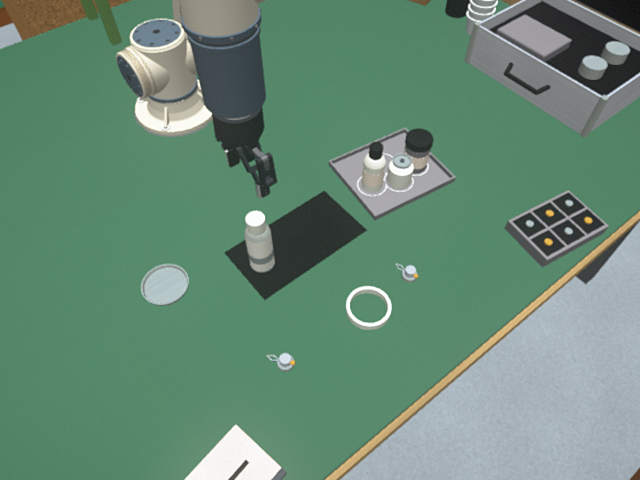

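The can stands released on the mat with its foot near (261,268). Next is the bottle.

```bash
python3 -m inch '[{"claw":1,"delta_pos":[-6,0.4,0],"roll":0},{"claw":1,"delta_pos":[-12,0.8,0],"roll":0},{"claw":1,"delta_pos":[-18,1.2,0],"roll":0},{"claw":1,"delta_pos":[-24,1.6,0],"roll":0},{"claw":1,"delta_pos":[-29,2,0],"roll":0},{"claw":1,"delta_pos":[-32.8,2,0],"roll":0},{"claw":1,"delta_pos":[-32.8,2,0],"roll":0},{"claw":1,"delta_pos":[-32.8,2,4],"roll":0},{"claw":1,"delta_pos":[-32.8,2,9],"roll":0},{"claw":1,"delta_pos":[-32.8,2,13],"roll":0},{"claw":1,"delta_pos":[-32.8,2,15.1],"roll":0},{"claw":1,"delta_pos":[-32.8,2,15.1],"roll":0},{"claw":-1,"delta_pos":[-32.8,2,15.1],"roll":0},{"claw":-1,"delta_pos":[-32.8,2,15.1],"roll":0},{"claw":-1,"delta_pos":[-32.8,2,15.1],"roll":0},{"claw":-1,"delta_pos":[-32.8,2,15.1],"roll":0},{"claw":-1,"delta_pos":[-32.8,2,15.1],"roll":0},{"claw":-1,"delta_pos":[-32.8,2,15.1],"roll":0},{"claw":-1,"delta_pos":[-32.8,2,15.1],"roll":0},{"claw":-1,"delta_pos":[-32.8,2,15.1],"roll":0}]'
python3 - <<'E'
from h import *
for n in("scene",): cv2.imwrite(f"pics/{n}5.png",cv2.resize(bot.snapshot(n)[:,:,::-1][80:320,100:500],None,fx=2,fy=2))
E
```

```text
time: 12.95
position: [0.5403, 0.2231, 0.0998]
orientation: [[0.0, -1.0, 0.002], [-1.0, -0.0, 0.001], [-0.001, -0.002, -1.0]]
force: [-0.6, 1.1, 5.6]
opening: 0.333
```

View pics/scene5.png

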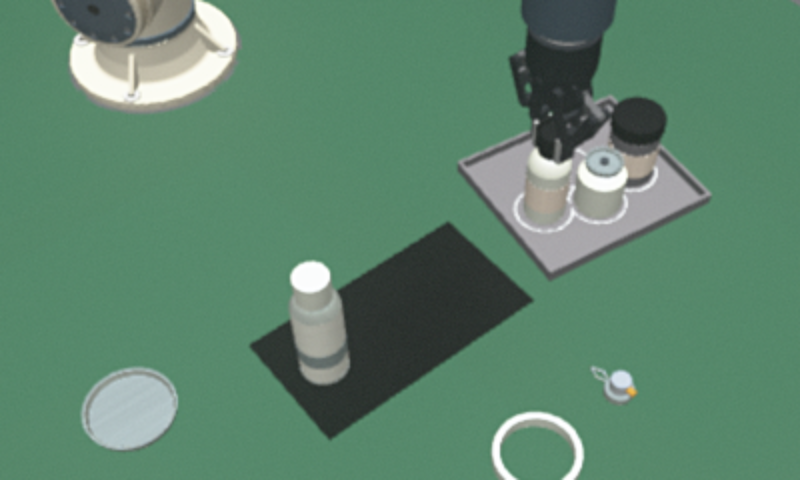

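The bottle is gripped by its cap at an opening of 0.333, about 28 mm, and the dispenser and jar are untouched. I'll carry it to the middle of the mat.

```bash
python3 -m inch '[{"claw":-1,"delta_pos":[0,0,-2],"roll":0},{"claw":-1,"delta_pos":[0,0,-5],"roll":0},{"claw":-1,"delta_pos":[0,0,-6],"roll":0},{"claw":-1,"delta_pos":[2,-0.2,-6],"roll":0},{"claw":-1,"delta_pos":[6,-0.5,-6],"roll":0},{"claw":-1,"delta_pos":[10,-0.9,-6],"roll":0},{"claw":-1,"delta_pos":[14,-1.2,-6],"roll":0},{"claw":-1,"delta_pos":[18,-1.5,-6],"roll":0},{"claw":-1,"delta_pos":[21.5,-1.8,-6],"roll":0},{"claw":-1,"delta_pos":[23.7,-2,-6],"roll":0},{"claw":-1,"delta_pos":[23.7,-2,-6],"roll":0},{"claw":-1,"delta_pos":[23.7,-2,-4],"roll":0},{"claw":-1,"delta_pos":[23.7,-2,-2],"roll":0},{"claw":-1,"delta_pos":[23.7,-2,-1],"roll":0},{"claw":-1,"delta_pos":[23.7,-2,-0.4],"roll":0},{"claw":-1,"delta_pos":[23.7,-2,-0.05],"roll":0},{"claw":-1,"delta_pos":[23.7,-2,-0.05],"roll":0},{"claw":-1,"delta_pos":[23.7,-2,-0.05],"roll":0}]'
python3 - <<'E'
from h import *
for n in("scene",): cv2.imwrite(f"pics/{n}6.png",cv2.resize(bot.snapshot(n)[:,:,::-1][80:320,100:500],None,fx=2,fy=2))
E
```

```text
time: 15.25
position: [0.56, -0.0141, 0.0998]
orientation: [[0.0, -1.0, 0.001], [-1.0, -0.0, 0.0], [-0.0, -0.001, -1.0]]
force: [-0.2, 0.3, -2.1]
opening: 0.33
```

View pics/scene6.png

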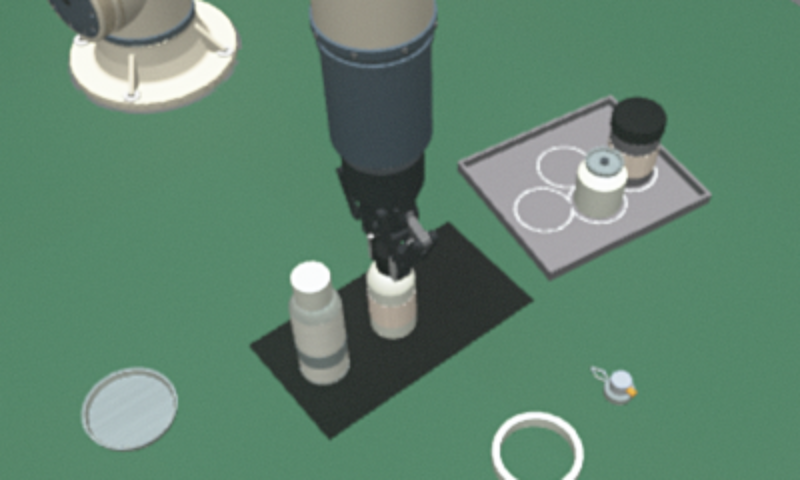

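The bottle is over the middle of the mat, about 1 mm up. The circles on the tray are now clear. I'll lower it, release it and retreat.

```bash
python3 -m inch '[{"claw":-1,"delta_pos":[0,0,0.1],"roll":0},{"claw":-1,"delta_pos":[0,0,0.1],"roll":0},{"claw":1,"delta_pos":[0,0,0.1],"roll":0},{"claw":1,"delta_pos":[0,0,0.1],"roll":0},{"claw":1,"delta_pos":[0,0,0.1],"roll":0},{"claw":1,"delta_pos":[0,0,0.1],"roll":0},{"claw":1,"delta_pos":[0,0,0.1],"roll":0},{"claw":1,"delta_pos":[0,0,0.1],"roll":0},{"claw":1,"delta_pos":[0,0,-3],"roll":0},{"claw":1,"delta_pos":[0,0,-8],"roll":0},{"claw":1,"delta_pos":[0,0,-9],"roll":0},{"claw":1,"delta_pos":[-6,0.1,-9],"roll":0},{"claw":1,"delta_pos":[-12,0.1,-9],"roll":0},{"claw":1,"delta_pos":[-18,0.2,-9],"roll":0},{"claw":1,"delta_pos":[-24,0.3,-9],"roll":0},{"claw":1,"delta_pos":[-30,0.4,-9],"roll":0},{"claw":1,"delta_pos":[-34,0.4,-9],"roll":0},{"claw":1,"delta_pos":[-36,0.4,-9],"roll":0},{"claw":1,"delta_pos":[-36,0.4,-9],"roll":0},{"claw":1,"delta_pos":[-36,0.4,-9],"roll":0}]'
python3 - <<'E'
from h import *
for n in("scene",): cv2.imwrite(f"pics/{n}7.png",cv2.resize(bot.snapshot(n)[:,:,::-1][40:280,100:500],None,fx=2,fy=2))
E
```

```text
time: 17.8
position: [0.5558, 0.3448, 0.1893]
orientation: [[-0.001, -1.0, -0.0], [-1.0, 0.001, -0.0], [0.0, 0.0, -1.0]]
force: [-0.2, 0.0, 0.0]
opening: 0.999
```

View pics/scene7.png

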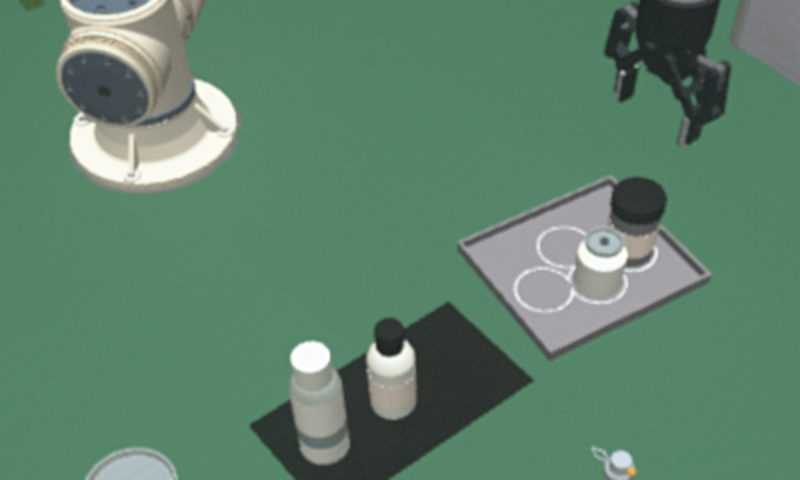

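Both the can and the bottle stand on the mat. The open gripper is over the jar.

```bash
python3 -m inch '[{"claw":1,"delta_pos":[0,0,4],"roll":0},{"claw":1,"delta_pos":[0,0,8],"roll":0},{"claw":1,"delta_pos":[0,0,11],"roll":0},{"claw":1,"delta_pos":[0,0,13.3],"roll":0},{"claw":1,"delta_pos":[0,0,13.3],"roll":0},{"claw":-1,"delta_pos":[0,0,13.3],"roll":0},{"claw":-1,"delta_pos":[0,0,13.3],"roll":0},{"claw":-1,"delta_pos":[0,0,13.3],"roll":0},{"claw":-1,"delta_pos":[0,0,13.3],"roll":0},{"claw":-1,"delta_pos":[0,0,13.3],"roll":0},{"claw":-1,"delta_pos":[0,0,13.3],"roll":0}]'
python3 - <<'E'
from h import *
for n in("scene",): cv2.imwrite(f"pics/{n}8.png",cv2.resize(bot.snapshot(n)[:,:,::-1][40:280,100:500],None,fx=2,fy=2))
E
```

```text
time: 19.23
position: [0.5567, 0.3464, 0.0585]
orientation: [[0.001, -1.0, 0.003], [-1.0, -0.001, 0.002], [-0.002, -0.003, -1.0]]
force: [-0.8, -1.2, 6.1]
opening: 0.706
```

View pics/scene8.png

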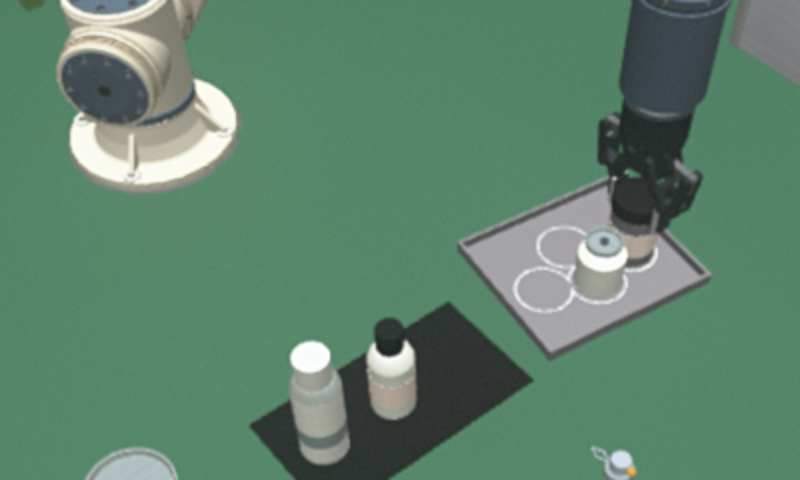

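The jar is gripped by its lid at an opening of 0.706, about 60 mm. I'll lift it over the dispenser and set it on the near end of the mat.

```bash
python3 -m inch '[{"claw":-1,"delta_pos":[0,0,-2],"roll":0},{"claw":-1,"delta_pos":[0,0,-6],"roll":0},{"claw":-1,"delta_pos":[0,0,-10],"roll":0},{"claw":-1,"delta_pos":[0,0,-10],"roll":0},{"claw":-1,"delta_pos":[3,0,-10],"roll":0},{"claw":-1,"delta_pos":[8,-0.1,-10],"roll":0},{"claw":-1,"delta_pos":[13,-0.2,-10],"roll":0},{"claw":-1,"delta_pos":[18,-0.3,-10],"roll":0},{"claw":-1,"delta_pos":[23,-0.3,-10],"roll":0},{"claw":-1,"delta_pos":[26,-0.4,-10],"roll":0},{"claw":-1,"delta_pos":[27,-0.4,-10],"roll":0},{"claw":-1,"delta_pos":[27,-0.4,-7],"roll":0},{"claw":-1,"delta_pos":[27,-0.4,-4],"roll":0},{"claw":-1,"delta_pos":[27,-0.4,-2],"roll":0},{"claw":-1,"delta_pos":[27,-0.4,-1],"roll":0},{"claw":-1,"delta_pos":[27,-0.4,-0.4],"roll":0},{"claw":-1,"delta_pos":[27,-0.4,-0.2],"roll":0},{"claw":-1,"delta_pos":[27,-0.4,-0.2],"roll":0},{"claw":-1,"delta_pos":[27,-0.4,-0.2],"roll":0}]'
python3 - <<'E'
from h import *
for n in("scene",): cv2.imwrite(f"pics/{n}9.png",cv2.resize(bot.snapshot(n)[:,:,::-1][80:320,100:500],None,fx=2,fy=2))
E
```

```text
time: 21.65
position: [0.56, 0.076, 0.0589]
orientation: [[-0.0, -1.0, 0.001], [-1.0, 0.0, 0.0], [-0.0, -0.001, -1.0]]
force: [-0.2, -0.2, -1.8]
opening: 0.708
```

View pics/scene9.png

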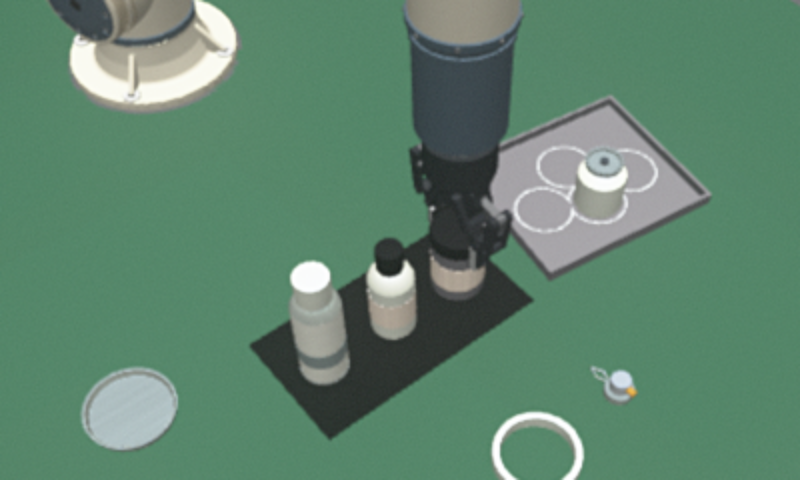

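The jar hangs just above the mat. I'll lower it, release it, and take pictures from a raised pose before going to the dispenser.

```bash
python3 -m inch '[{"claw":-1,"delta_pos":[0,0,0.15],"roll":0},{"claw":-1,"delta_pos":[0,0,0.15],"roll":0},{"claw":1,"delta_pos":[0,0,0.15],"roll":0},{"claw":1,"delta_pos":[0,0,0.15],"roll":0},{"claw":1,"delta_pos":[0,0,0.15],"roll":0},{"claw":1,"delta_pos":[0,0,0.15],"roll":0},{"claw":1,"delta_pos":[0,0,0.15],"roll":0},{"claw":1,"delta_pos":[0,0,-3],"roll":0},{"claw":1,"delta_pos":[0,0,-8],"roll":0},{"claw":1,"delta_pos":[0,0,-13],"roll":0},{"claw":1,"delta_pos":[-5,0,-16],"roll":0},{"claw":1,"delta_pos":[-10,0,-16],"roll":0},{"claw":1,"delta_pos":[-15,-0.5,-16],"roll":0},{"claw":1,"delta_pos":[-19,-1,-16],"roll":0},{"claw":1,"delta_pos":[-20.5,-1,-16],"roll":0},{"claw":1,"delta_pos":[-20.5,-1,-16],"roll":0},{"claw":1,"delta_pos":[-20.5,-1,-16],"roll":0}]'
python3 - <<'E'
from h import *
for n in("scene","top"): cv2.imwrite(f"pics/{n}10.png",bot.snapshot(n)[:,:,::-1])
S=cv2.imread('pics/scene10.png');T=cv2.imread('pics/top10.png')
cv2.imwrite('pics/c10.png',np.vstack([cv2.resize(S[95:295,220:460],None,fx=3.3,fy=3.3)[:300*2],]))
cv2.imwrite('pics/c10t.png',cv2.resize(T[225:345,130:400],None,fx=2.9,fy=2.9))
E
```

```text
time: 23.82
position: [0.5697, 0.2798, 0.2186]
orientation: [[-0.001, -1.0, 0.0], [-1.0, 0.001, -0.0], [0.0, -0.0, -1.0]]
force: [-0.5, -0.1, 0.5]
opening: 1.003
```

View pics/c10.png

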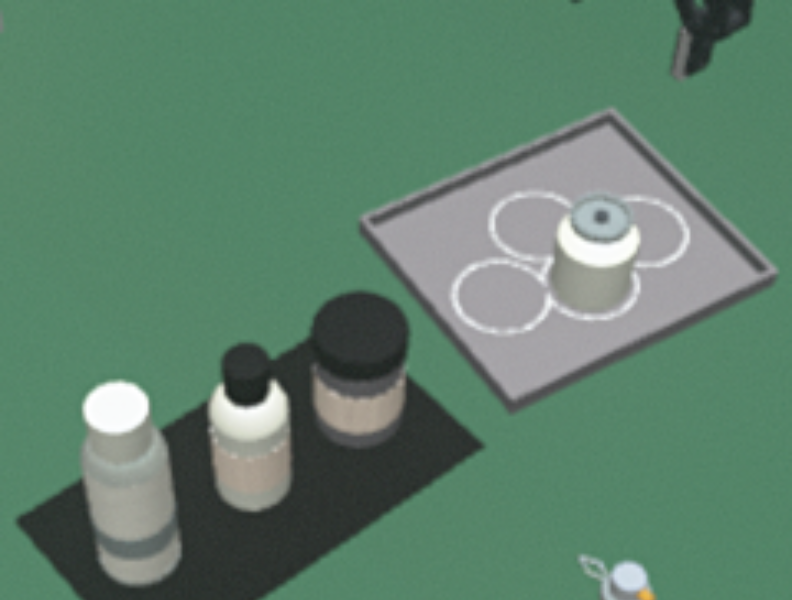

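View pics/c10t.png

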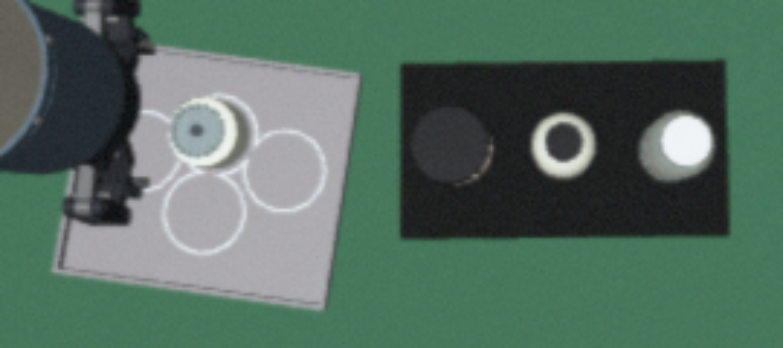

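All three stand well inside the mat, and the dispenser is still in its place. The empty circles are visible: the can's at (204,213) and the bottle's at (285,171) in the top crop. I'll use them to check the return targets, along with the dish centre from both views.

```bash
python3 - <<'E'
from h import *
f=lambda p:np.array(p,float)/2.9+[130,225]-.33
g=lambda p:np.array(p,float)/3.3+[220,95]-.35
print('can circ',ray('top',f((204,213)),.004)[0],ray('scene',g((536,228)),.004)[0]);print('bottle circ',ray('top',f((285,171)),.004)[0],ray('scene',g((501,297)),.004)[0])
I=cv2.imread('pics/top0.png');S=cv2.imread('pics/scene0.png')
for n,im in(('top',I),('scene',S)):
    hsv=cv2.cvtColor(im,cv2.COLOR_BGR2HSV);non=cv2.bitwise_not(cv2.inRange(hsv,(60,70,40),(95,255,255)))
    for c in cv2.findContours(non,cv2.RETR_EXTERNAL,cv2.CHAIN_APPROX_NONE)[0]:
        if 900<cv2.contourArea(c)<1700:
            for z in(0.0,.008,.011):
                p=ray(n,c.reshape(-1,2),z)[:,:2].astype(np.float32);(x,y),r=cv2.minEnclosingCircle(p);print(n,z,'enc',round(x,4),round(y,4),round(r,4),'ell',[np.round(v,4) for v in cv2.fitEllipse(p*1000)[:2]])
    cv2.imwrite(f'pics/d_{n}.png',cv2.resize(im[260:355,390:490] if n=='top' else im[240:330,110:220],None,fx=6,fy=6,interpolation=cv2.INTER_CUBIC))
E
```

```text
can circ [0.50324284 0.29129291 0.004     ] [0.50671021 0.2880206  0.004     ]
bottle circ [0.53913187 0.22350659 0.004     ] [0.54177259 0.22237089 0.004     ]
top 0.0 enc 0.0828 0.036 0.106 ell [array([102.013 ,  45.8495]), array([ 53.5653, 203.1737])]
top 0.008 enc 0.0857 0.0357 0.1052 ell [array([104.754,  45.474]), array([ 53.2003, 201.7891])]
top 0.011 enc 0.0868 0.0356 0.105 ell [array([105.7819,  45.3332]), array([ 53.0634, 201.2699])]
top 0.0 enc 0.4825 -0.2972 0.0503 ell [array([ 482.6105, -296.9444]), array([97.2121, 97.9125])]
top 0.008 enc 0.4826 -0.2953 0.0499 ell [array([ 482.7579, -294.9838]), array([96.5496, 97.2452])]
top 0.011 enc 0.4827 -0.2945 0.0498 ell [array([ 482.8131, -294.2485]), array([96.3012, 96.995 ])]
top 0.0 enc 0.7861 -0.0014 0.0481 ell [array([786.107 ,  -1.1972]), array([93.4946, 93.6444])]
top 0.008 enc 0.7841 -0.0015 0.0478 ell [array([784.186,  -1.252]), array([92.8574, 93.0062])]
top 0.011 enc 0.7834 -0.0015 0.0476 ell [array([783.4656,  -1.2726]), array([92.6185, 92.7669])]
scene 0.0 enc 0.7808 0.0024 0.0511 ell [array([780.4915,   2.2629]), array([ 92.9056, 100.3647])]
scene 0.008 enc 0.7837 -0.0009 0.0507 ell [array([783.3505,  -1.0473]), array([92.1017, 99.4963])]
scene 0.011 enc 0.7848 -0.0021 0.0505 ell [array([784.4227,  -2.2887]), array([91.8003, 99.1706])]
scene 0.0 enc 0.4786 -0.2949 0.052 ell [array([ 478.3334, -294.9544]), array([ 98.2482, 101.7893])]
scene 0.008 enc 0.484 -0.2956 0.0515 ell [array([ 483.8068, -295.693 ]), array([ 97.3981, 100.9085])]
scene 0.011 enc 0.4861 -0.2959 0.0514 ell [array([ 485.8594, -295.9699]), array([ 97.0794, 100.5783])]
```

View pics/d_top.png

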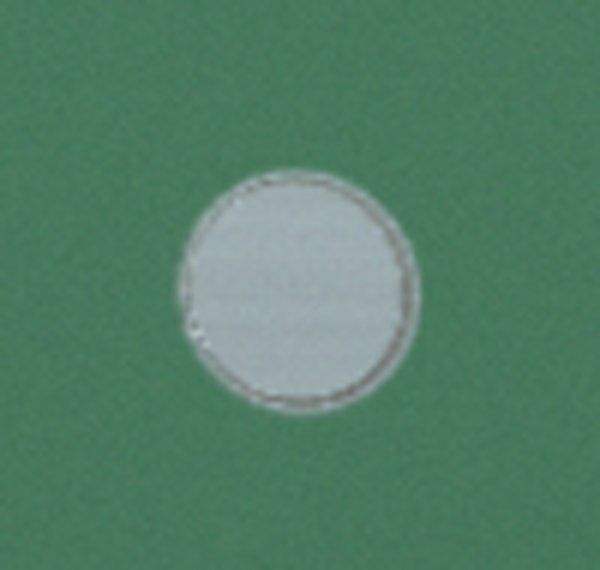

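```bash
python3 -m inch '[{"claw":1,"delta_pos":[0,0,5],"roll":0},{"claw":1,"delta_pos":[0,0,10],"roll":0},{"claw":1,"delta_pos":[0,0,14],"roll":0},{"claw":1,"delta_pos":[0,0,17],"roll":0},{"claw":1,"delta_pos":[0,0,19],"roll":0},{"claw":1,"delta_pos":[0,0,20],"roll":0},{"claw":1,"delta_pos":[0,0,20.5],"roll":0},{"claw":1,"delta_pos":[0,0,20.5],"roll":0},{"claw":1,"delta_pos":[0,0,20.5],"roll":0}]'
python3 - <<'E'
from h import *
for n in("scene",): cv2.imwrite(f"pics/{n}11.png",cv2.resize(bot.snapshot(n)[:,:,::-1][40:280,240:560],None,fx=2.5,fy=2.5))
E
```

```text
time: 25.05
position: [0.5702, 0.2812, 0.0143]
orientation: [[0.0, -1.0, 0.001], [-1.0, -0.0, 0.001], [-0.001, -0.001, -1.0]]
force: [-0.8, -0.2, -0.6]
opening: 1.004
```

View pics/scene11.png

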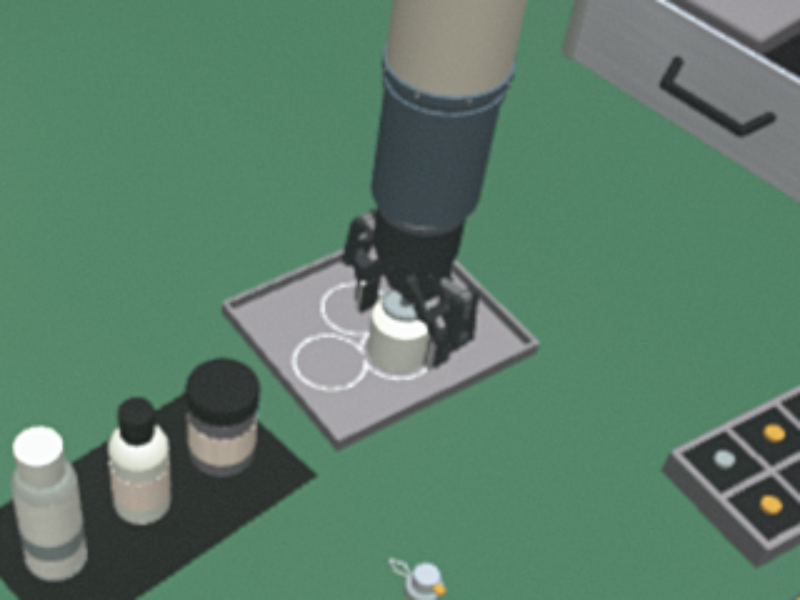

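The fingers straddle the dispenser cleanly, with the rear finger at (440,330) and no contact. I'll go 4 mm lower and close. The dish centre is about (0.483, -0.2955).

```bash
python3 -m inch '[{"claw":1,"delta_pos":[0,0,0.4],"roll":0},{"claw":1,"delta_pos":[0,0,0.4],"roll":0},{"claw":-1,"delta_pos":[0,0,0.4],"roll":0},{"claw":-1,"delta_pos":[0,0,0.4],"roll":0},{"claw":-1,"delta_pos":[0,0,0.4],"roll":0},{"claw":-1,"delta_pos":[0,0,0.4],"roll":0},{"claw":-1,"delta_pos":[0,0,0.4],"roll":0},{"claw":-1,"delta_pos":[0,0,0.4],"roll":0}]'
python3 -m inch '[{"claw":-1,"delta_pos":[0,0,-2],"roll":0},{"claw":-1,"delta_pos":[0,0,-6],"roll":0},{"claw":-1,"delta_pos":[0,0,-11],"roll":0},{"claw":-1,"delta_pos":[0,0,-16],"roll":0},{"claw":-1,"delta_pos":[0,0,-20],"roll":0},{"claw":-1,"delta_pos":[0,0,-20],"roll":0},{"claw":-1,"delta_pos":[0,0,-20],"roll":0}]'
python3 - <<'E'
from h import *
for n in("scene",): cv2.imwrite(f"pics/{n}12.png",cv2.resize(bot.snapshot(n)[:,:,::-1][0:240,240:560],None,fx=2.5,fy=2.5))
E
```

```text
time: 26.1
position: [0.5699, 0.281, 0.0096]
orientation: [[0.0, -1.0, 0.001], [-1.0, -0.0, 0.0], [-0.0, -0.001, -1.0]]
force: [0.3, 1.3, 3.4]
opening: 0.668
time: 26.98
position: [0.5686, 0.2806, 0.2073]
orientation: [[-0.0, -1.0, -0.003], [-1.0, 0.0, -0.001], [0.001, 0.003, -1.0]]
force: [-0.8, -0.4, -2.8]
opening: 0.664
```

View pics/scene12.png

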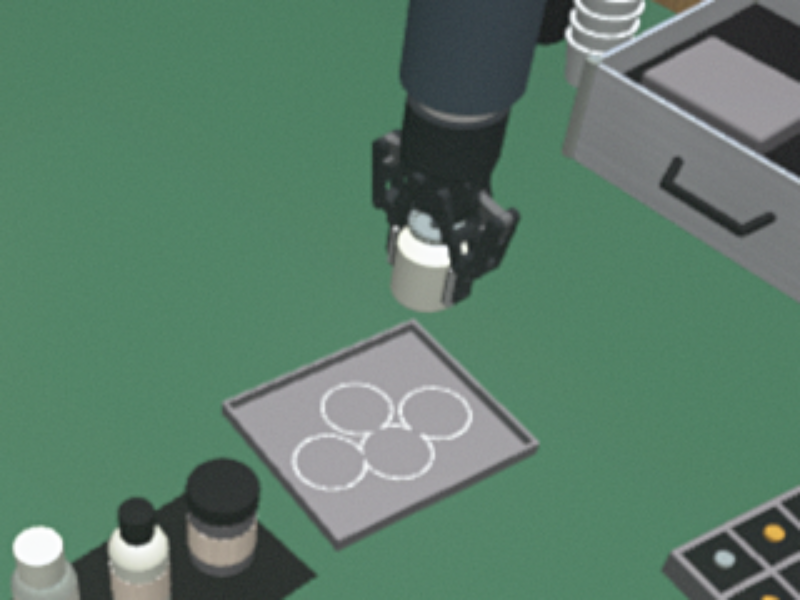

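The dispenser is held upright and all four circles are clear. I'll carry it over the others, with its foot at about 0.20 m, to the dish.

```bash
python3 -m inch '[{"claw":-1,"delta_pos":[3,0.5,0],"roll":0},{"claw":-1,"delta_pos":[8,1.2,0],"roll":0},{"claw":-1,"delta_pos":[13,2,0],"roll":0},{"claw":-1,"delta_pos":[18,2.7,0],"roll":0},{"claw":-1,"delta_pos":[23,3.5,0],"roll":0},{"claw":-1,"delta_pos":[28,4.2,0],"roll":0},{"claw":-1,"delta_pos":[33,5,0],"roll":0},{"claw":-1,"delta_pos":[38,5.7,0],"roll":0},{"claw":-1,"delta_pos":[43,6.5,0],"roll":0},{"claw":-1,"delta_pos":[48,7.2,0],"roll":0},{"claw":-1,"delta_pos":[53,8,0],"roll":0},{"claw":-1,"delta_pos":[56,8.5,0],"roll":0},{"claw":-1,"delta_pos":[57.6,8.7,0],"roll":0},{"claw":-1,"delta_pos":[57.6,8.7,4],"roll":0},{"claw":-1,"delta_pos":[57.6,8.7,8],"roll":0},{"claw":-1,"delta_pos":[57.6,8.7,12],"roll":0},{"claw":-1,"delta_pos":[57.6,8.7,15],"roll":0},{"claw":-1,"delta_pos":[57.6,8.7,17],"roll":0},{"claw":-1,"delta_pos":[57.6,8.7,17],"roll":0},{"claw":-1,"delta_pos":[57.6,8.7,17],"roll":0}]'
python3 - <<'E'
from h import *
for n in("scene","top"):
    I=bot.snapshot(n)[:,:,::-1]; cv2.imwrite(f"pics/{n}13.png",cv2.resize(I[200:360,90:290] if n=='scene' else I[230:390,340:540],None,fx=3.7,fy=3.7))
E
```

```text
time: 29.52
position: [0.4831, -0.2951, 0.0399]
orientation: [[0.001, -1.0, 0.001], [-1.0, -0.001, -0.0], [0.0, -0.001, -1.0]]
force: [0.3, 0.0, -1.7]
opening: 0.667
```

View pics/scene13.png

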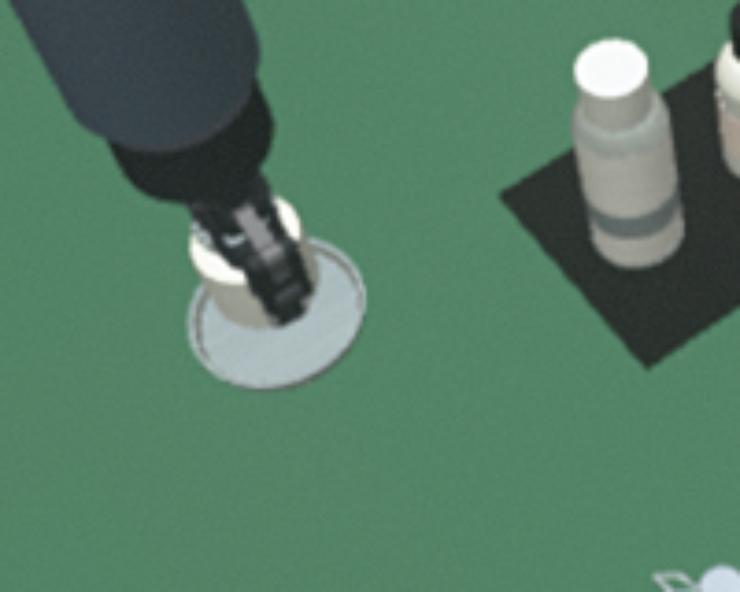

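View pics/top13.png

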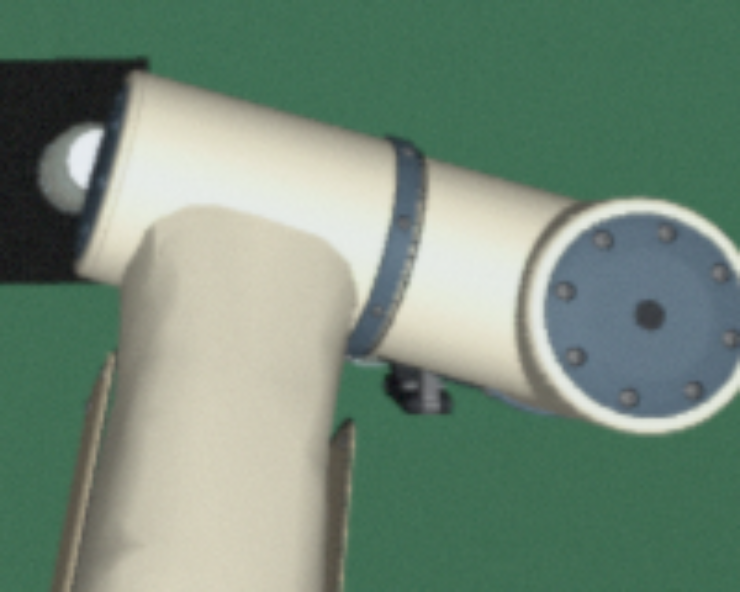

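The dispenser is held over the dish with about 30 mm left to go; the arm hides it in the top view. I'll lower it.

```bash
python3 -m inch '[{"claw":-1,"delta_pos":[0,0,1],"roll":0},{"claw":-1,"delta_pos":[0,0,2],"roll":0},{"claw":-1,"delta_pos":[0,0,2.6],"roll":0},{"claw":-1,"delta_pos":[0,0,3],"roll":0},{"claw":-1,"delta_pos":[0,0,3.05],"roll":0},{"claw":-1,"delta_pos":[0,0,3.05],"roll":0},{"claw":-1,"delta_pos":[0,0,3.05],"roll":0}]'
python3 - <<'E'
from h import *
for n in("scene",):
    I=bot.snapshot(n)[:,:,::-1]; cv2.imwrite(f"pics/{n}14.png",cv2.resize(I[200:360,90:290] if n=='scene' else I[230:390,340:540],None,fx=3.7,fy=3.7))
E
```

```text
time: 30.5
position: [0.4827, -0.2952, 0.0089]
orientation: [[-0.0, -1.0, 0.0], [-1.0, 0.0, -0.0], [0.0, -0.0, -1.0]]
force: [-0.5, 0.6, -1.6]
opening: 0.667
```

View pics/scene14.png

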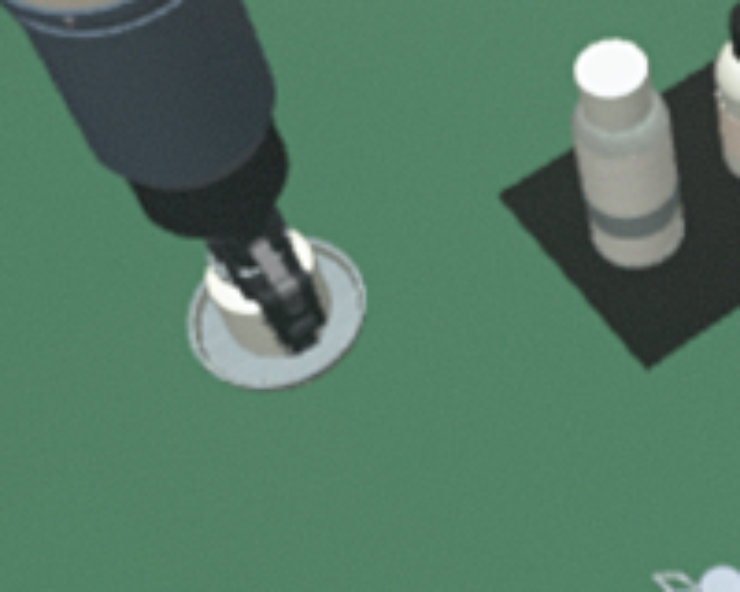

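It is seated centrally in the dish. I'll release it and rise.

```bash
python3 -m inch '[{"claw":1,"delta_pos":[0,0,0],"roll":0},{"claw":1,"delta_pos":[0,0,0],"roll":0},{"claw":1,"delta_pos":[0,0,0],"roll":0},{"claw":1,"delta_pos":[0,0,0],"roll":0},{"claw":1,"delta_pos":[0,0,0],"roll":0},{"claw":1,"delta_pos":[0,0,-2],"roll":0},{"claw":1,"delta_pos":[0,0,-6],"roll":0},{"claw":1,"delta_pos":[0,0,-11],"roll":0},{"claw":1,"delta_pos":[0,0,-16],"roll":0},{"claw":1,"delta_pos":[0,0,-21],"roll":0},{"claw":1,"delta_pos":[0,0,-21],"roll":0},{"claw":1,"delta_pos":[0,0,-21],"roll":0}]'
python3 - <<'E'
from h import *
for n in("scene",):
    I=bot.snapshot(n)[:,:,::-1]; cv2.imwrite(f"pics/{n}15.png",cv2.resize(I[160:320,90:400],None,fx=2.5,fy=2.5))
E
```

```text
time: 32.05
position: [0.4824, -0.2949, 0.2183]
orientation: [[-0.0, -1.0, -0.0], [-1.0, 0.0, 0.001], [-0.001, 0.0, -1.0]]
force: [-1.0, -0.1, -0.1]
opening: 0.997
```

View pics/scene15.png

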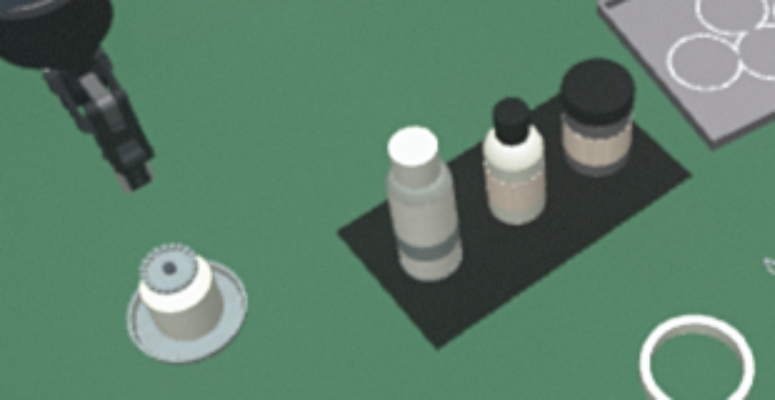

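The dispenser stands in the dish with its press dish at (169,268) in the crop. Before fetching the jar, I'll check its position numerically.

```bash
python3 - <<'E'
from h import *
print(ray('scene',[(90+169/2.5-.3,160+268/2.5-.3)],.073))
E
python3 -m inch '[{"claw":1,"delta_pos":[-5,-1,0],"roll":0},{"claw":1,"delta_pos":[-11,-2.3,0],"roll":0},{"claw":1,"delta_pos":[-17,-3.5,0],"roll":0},{"claw":1,"delta_pos":[-23,-4.8,0],"roll":0},{"claw":1,"delta_pos":[-29,-6,0],"roll":0},{"claw":1,"delta_pos":[-34,-7,0],"roll":0},{"claw":1,"delta_pos":[-37.1,-7.7,0],"roll":0},{"claw":1,"delta_pos":[-37.1,-7.7,0],"roll":0},{"claw":1,"delta_pos":[-37.1,-7.7,5],"roll":0},{"claw":1,"delta_pos":[-37.1,-7.7,10],"roll":0},{"claw":1,"delta_pos":[-37.1,-7.7,13.5],"roll":0},{"claw":1,"delta_pos":[-37.1,-7.7,15.5],"roll":0},{"claw":1,"delta_pos":[-37.1,-7.7,16.2],"roll":0},{"claw":1,"delta_pos":[-37.1,-7.7,16.2],"roll":0}]'
python3 -m inch '[{"claw":-1,"delta_pos":[0,0,0],"roll":0},{"claw":-1,"delta_pos":[0,0,0],"roll":0},{"claw":-1,"delta_pos":[0,0,0],"roll":0},{"claw":-1,"delta_pos":[0,0,0],"roll":0},{"claw":-1,"delta_pos":[0,0,0],"roll":0},{"claw":-1,"delta_pos":[0,0,0],"roll":0}]'
python3 - <<'E'
from h import *
for n in("scene",):
    I=bot.snapshot(n)[:,:,::-1]; cv2.imwrite(f"pics/{n}16.png",cv2.resize(I[120:320,90:400],None,fx=2.5,fy=2.5))
E
```

```text
[[ 0.48560803 -0.29449583  0.073     ]]
time: 33.85
position: [0.5594, 0.0752, 0.0566]
orientation: [[-0.0, -1.0, -0.001], [-1.0, 0.0, -0.001], [0.001, 0.001, -1.0]]
force: [-0.4, -0.2, -0.3]
opening: 0.999
time: 34.6
position: [0.5603, 0.076, 0.0582]
orientation: [[0.0, -1.0, 0.002], [-1.0, -0.0, 0.0], [-0.0, -0.002, -1.0]]
force: [-1.5, -0.8, 6.2]
opening: 0.709
```

View pics/scene16.png

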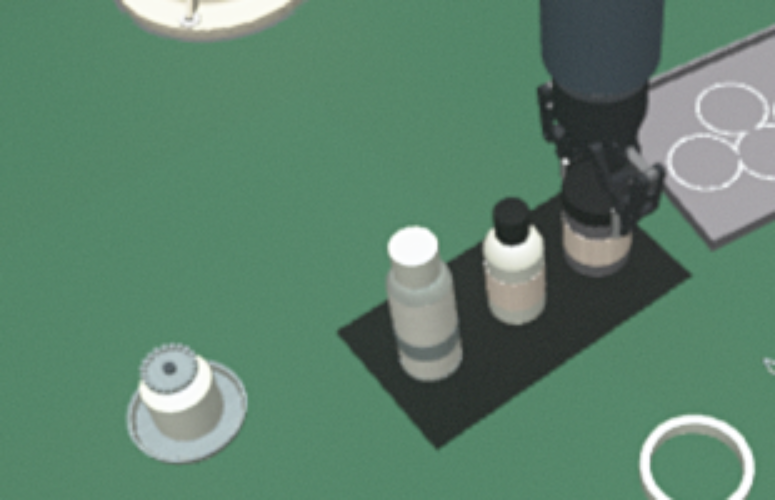

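The jar is gripped on the mat at an opening of 0.709. It goes back to its circle by the reverse of the carry.

```bash
python3 -m inch '[{"claw":-1,"delta_pos":[0,0,-2],"roll":0},{"claw":-1,"delta_pos":[0,0,-6],"roll":0},{"claw":-1,"delta_pos":[0,0,-8],"roll":0},{"claw":-1,"delta_pos":[-3,0,-8],"roll":0},{"claw":-1,"delta_pos":[-8,0.1,-8],"roll":0},{"claw":-1,"delta_pos":[-13,0.2,-8],"roll":0},{"claw":-1,"delta_pos":[-18,0.3,-8],"roll":0},{"claw":-1,"delta_pos":[-23,0.4,-8],"roll":0},{"claw":-1,"delta_pos":[-26,0.4,-8],"roll":0},{"claw":-1,"delta_pos":[-27,0.4,-8],"roll":0},{"claw":-1,"delta_pos":[-27,0.4,-8],"roll":0},{"claw":-1,"delta_pos":[-27,0.4,-5],"roll":0},{"claw":-1,"delta_pos":[-27,0.4,-3],"roll":0},{"claw":-1,"delta_pos":[-27,0.4,-1.5],"roll":0},{"claw":-1,"delta_pos":[-27,0.4,-0.7],"roll":0},{"claw":-1,"delta_pos":[-27,0.4,-0.4],"roll":0},{"claw":-1,"delta_pos":[-27,0.4,-0.4],"roll":0},{"claw":-1,"delta_pos":[-27,0.4,-0.4],"roll":0}]'
python3 - <<'E'
from h import *
for n in("scene",): cv2.imwrite(f"pics/{n}17.png",cv2.resize(bot.snapshot(n)[:,:,::-1][40:280,240:560],None,fx=2.5,fy=2.5))
E
```

```text
time: 36.9
position: [0.556, 0.3461, 0.0616]
orientation: [[0.0, -1.0, 0.001], [-1.0, -0.0, 0.001], [-0.001, -0.001, -1.0]]
force: [0.1, -0.1, -1.2]
opening: 0.709
```

View pics/scene17.png

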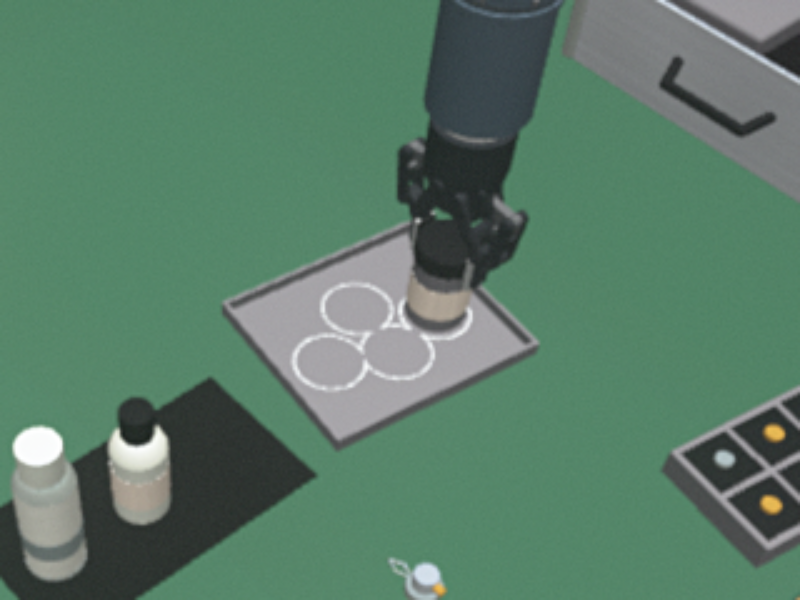

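The jar is over its circle, 2 mm up. I'll lower it, release it and go to the bottle.

```bash
python3 -m inch '[{"claw":-1,"delta_pos":[0,0,0.15],"roll":0},{"claw":-1,"delta_pos":[0,0,0.25],"roll":0},{"claw":-1,"delta_pos":[0,0,0.25],"roll":0},{"claw":1,"delta_pos":[0,0,0.25],"roll":0},{"claw":1,"delta_pos":[0,0,0.25],"roll":0},{"claw":1,"delta_pos":[0,0,0.25],"roll":0},{"claw":1,"delta_pos":[0,0,0.25],"roll":0},{"claw":1,"delta_pos":[0,0,0.25],"roll":0},{"claw":1,"delta_pos":[0,0,-3],"roll":0},{"claw":1,"delta_pos":[0,0,-8],"roll":0},{"claw":1,"delta_pos":[0,0,-13],"roll":0},{"claw":1,"delta_pos":[6,0,-13],"roll":0},{"claw":1,"delta_pos":[12,-0.1,-13],"roll":0},{"claw":1,"delta_pos":[18,-0.2,-13],"roll":0},{"claw":1,"delta_pos":[24,-0.3,-13],"roll":0},{"claw":1,"delta_pos":[30,-0.4,-13],"roll":0},{"claw":1,"delta_pos":[34,-0.4,-13],"roll":0},{"claw":1,"delta_pos":[36,-0.4,-13],"roll":0},{"claw":1,"delta_pos":[36,-0.4,-13],"roll":0},{"claw":1,"delta_pos":[36,-0.4,-13],"roll":0}]'
python3 - <<'E'
from h import *
for n in("scene","top"): cv2.imwrite(f"pics/{n}18.png",bot.snapshot(n)[:,:,::-1])
E
```

```text
time: 39.45
position: [0.5597, -0.0133, 0.1907]
orientation: [[0.001, -1.0, -0.0], [-1.0, -0.001, 0.0], [-0.0, 0.0, -1.0]]
force: [-0.2, 0.9, -0.5]
opening: 1.006
```

View pics/scene18.png

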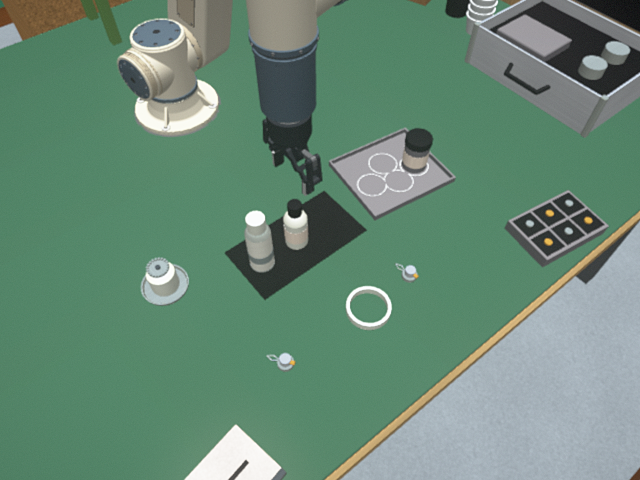

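The jar is back in its circle and upright, and the dispenser stands in the dish. Now the bottle.

```bash
python3 -m inch '[{"claw":1,"delta_pos":[0,0,3],"roll":0},{"claw":1,"delta_pos":[0,0,6],"roll":0},{"claw":1,"delta_pos":[0,0,8.5],"roll":0},{"claw":1,"delta_pos":[0,0,9.3],"roll":0},{"claw":1,"delta_pos":[0,0,9.3],"roll":0},{"claw":-1,"delta_pos":[0,0,9.3],"roll":0},{"claw":-1,"delta_pos":[0,0,9.3],"roll":0},{"claw":-1,"delta_pos":[0,0,9.3],"roll":0},{"claw":-1,"delta_pos":[0,0,9.3],"roll":0},{"claw":-1,"delta_pos":[0,0,9.3],"roll":0},{"claw":-1,"delta_pos":[0,0,9.3],"roll":0},{"claw":-1,"delta_pos":[0,0,9.3],"roll":0},{"claw":-1,"delta_pos":[0,0,9.3],"roll":0}]'
python3 - <<'E'
from h import *
for n in("scene",): cv2.imwrite(f"pics/{n}19.png",cv2.resize(bot.snapshot(n)[:,:,::-1][80:320,150:470],None,fx=2.5,fy=2.5))
E
```

```text
time: 41.18
position: [0.5602, -0.0142, 0.0985]
orientation: [[0.0, -1.0, 0.002], [-1.0, -0.0, -0.0], [0.0, -0.002, -1.0]]
force: [-0.0, 0.9, 5.7]
opening: 0.333
```

View pics/scene19.png

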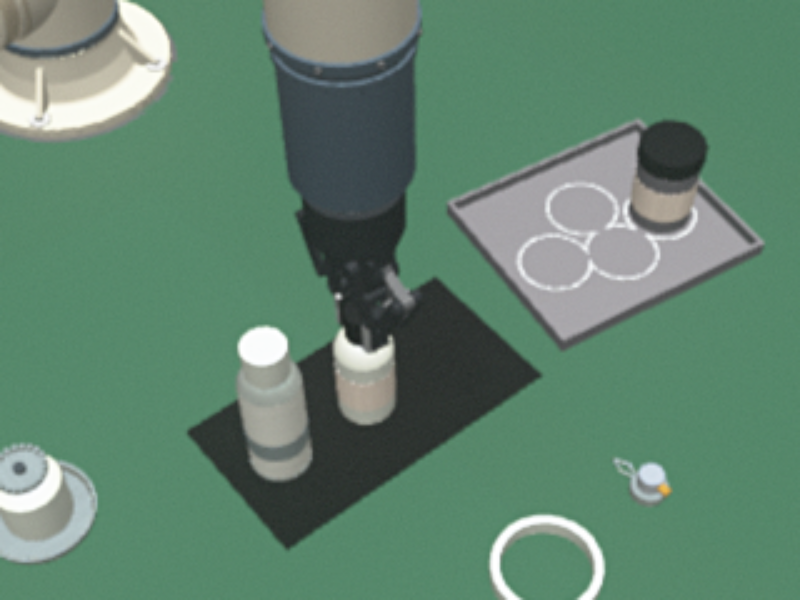

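The bottle is gripped by its cap at an opening of 0.333. I'll carry it back.

```bash
python3 -m inch '[{"claw":-1,"delta_pos":[0,0,-2],"roll":0},{"claw":-1,"delta_pos":[0,0,-5],"roll":0},{"claw":-1,"delta_pos":[0,0,-6],"roll":0},{"claw":-1,"delta_pos":[-2,0.2,-6],"roll":0},{"claw":-1,"delta_pos":[-6,0.5,-6],"roll":0},{"claw":-1,"delta_pos":[-10,0.9,-6],"roll":0},{"claw":-1,"delta_pos":[-14,1.2,-6],"roll":0},{"claw":-1,"delta_pos":[-18,1.5,-6],"roll":0},{"claw":-1,"delta_pos":[-21.5,1.8,-6],"roll":0},{"claw":-1,"delta_pos":[-23.7,2,-6],"roll":0},{"claw":-1,"delta_pos":[-23.7,2,-6],"roll":0},{"claw":-1,"delta_pos":[-23.7,2,-4],"roll":0},{"claw":-1,"delta_pos":[-23.7,2,-2],"roll":0},{"claw":-1,"delta_pos":[-23.7,2,-1],"roll":0},{"claw":-1,"delta_pos":[-23.7,2,-0.4],"roll":0},{"claw":-1,"delta_pos":[-23.7,2,-0.4],"roll":0},{"claw":-1,"delta_pos":[-23.7,2,-0.4],"roll":0}]'
python3 - <<'E'
from h import *
for n in("scene",): cv2.imwrite(f"pics/{n}20.png",cv2.resize(bot.snapshot(n)[:,:,::-1][40:280,240:560],None,fx=2.5,fy=2.5))
E
```

```text
time: 43.35
position: [0.5401, 0.223, 0.1025]
orientation: [[0.0, -1.0, 0.001], [-1.0, -0.0, 0.001], [-0.001, -0.001, -1.0]]
force: [-0.4, 0.1, -1.4]
opening: 0.335
```

View pics/scene20.png

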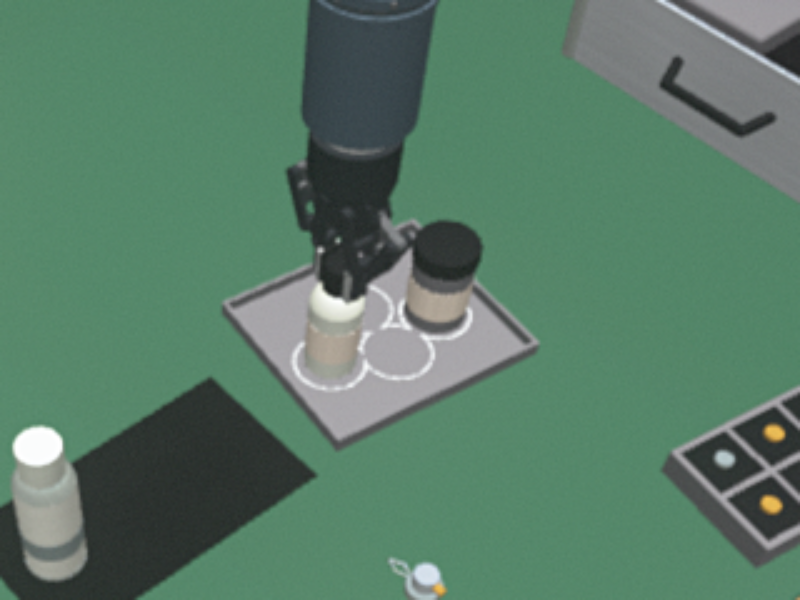

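The bottle is over its circle. I'll lower it, release it and move over the can.

```bash
python3 -m inch '[{"claw":-1,"delta_pos":[0,0,0.2],"roll":0},{"claw":-1,"delta_pos":[0,0,0.3],"roll":0},{"claw":-1,"delta_pos":[0,0,0.3],"roll":0},{"claw":1,"delta_pos":[0,0,0.3],"roll":0},{"claw":1,"delta_pos":[0,0,0.3],"roll":0},{"claw":1,"delta_pos":[0,0,0.3],"roll":0},{"claw":1,"delta_pos":[0,0,0.3],"roll":0},{"claw":1,"delta_pos":[0,0,0.3],"roll":0},{"claw":1,"delta_pos":[0,0,0.3],"roll":0},{"claw":1,"delta_pos":[0,0,-3],"roll":0},{"claw":1,"delta_pos":[0,0,-8],"roll":0},{"claw":1,"delta_pos":[0,0,-14],"roll":0},{"claw":1,"delta_pos":[5,-0.3,-14],"roll":0},{"claw":1,"delta_pos":[11,-0.7,-14],"roll":0},{"claw":1,"delta_pos":[17,-1,-14],"roll":0},{"claw":1,"delta_pos":[23,-1.4,-14],"roll":0},{"claw":1,"delta_pos":[29,-1.8,-14],"roll":0},{"claw":1,"delta_pos":[32.8,-2,-14],"roll":0},{"claw":1,"delta_pos":[32.8,-2,-14],"roll":0},{"claw":1,"delta_pos":[32.8,-2,-14],"roll":0}]'
python3 - <<'E'
from h import *
for n in("scene","top"): cv2.imwrite(f"pics/{n}21.png",bot.snapshot(n)[:,:,::-1])
E
```

```text
time: 45.9
position: [0.5596, -0.1049, 0.2417]
orientation: [[-0.0, -1.0, -0.0], [-1.0, 0.0, 0.0], [-0.0, 0.0, -1.0]]
force: [0.0, 0.1, 0.2]
opening: 1.001
```

View pics/scene21.png

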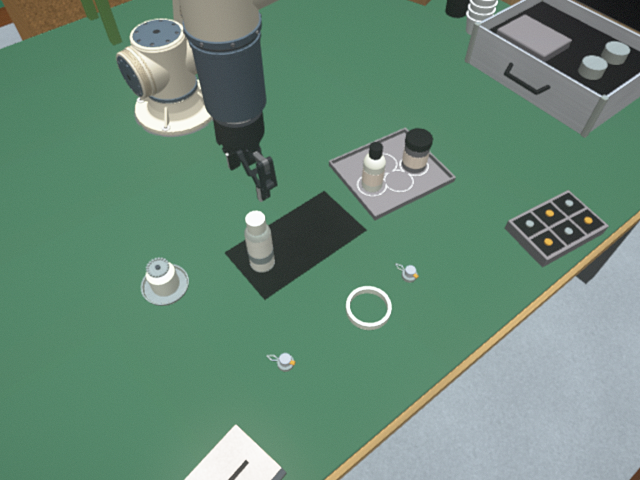

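The bottle is back in its circle at (374,172). Now I'll grip the can.

```bash
python3 -m inch '[{"claw":1,"delta_pos":[0,0,4],"roll":0},{"claw":1,"delta_pos":[0,0,8],"roll":0},{"claw":1,"delta_pos":[0,0,11],"roll":0},{"claw":1,"delta_pos":[0,0,12.3],"roll":0},{"claw":1,"delta_pos":[0,0,12.3],"roll":0},{"claw":-1,"delta_pos":[0,0,12.3],"roll":0},{"claw":-1,"delta_pos":[0,0,12.3],"roll":0},{"claw":-1,"delta_pos":[0,0,12.3],"roll":0},{"claw":-1,"delta_pos":[0,0,12.3],"roll":0},{"claw":-1,"delta_pos":[0,0,12.3],"roll":0},{"claw":-1,"delta_pos":[0,0,12.3],"roll":0},{"claw":-1,"delta_pos":[0,0,12.3],"roll":0}]'
```

```text
time: 47.5
position: [0.5601, -0.1054, 0.1201]
orientation: [[0.0, -1.0, 0.002], [-1.0, -0.0, -0.0], [0.0, -0.002, -1.0]]
force: [-1.0, -0.9, 5.6]
opening: 0.429
```

The can is gripped. I'll carry it high back to its circle.

```bash
python3 -m inch '[{"claw":-1,"delta_pos":[0,0,-3],"roll":0},{"claw":-1,"delta_pos":[0,0,-8],"roll":0},{"claw":-1,"delta_pos":[0,0,-13],"roll":0},{"claw":-1,"delta_pos":[0,0,-15.5],"roll":0},{"claw":-1,"delta_pos":[-3,0.5,-15.5],"roll":0},{"claw":-1,"delta_pos":[-8,1.2,-15.5],"roll":0},{"claw":-1,"delta_pos":[-13,2.2,-15.5],"roll":0},{"claw":-1,"delta_pos":[-18,3.2,-15.5],"roll":0},{"claw":-1,"delta_pos":[-23,4.2,-15.5],"roll":0},{"claw":-1,"delta_pos":[-28,5.2,-15.5],"roll":0},{"claw":-1,"delta_pos":[-33,5.5,-15.5],"roll":0},{"claw":-1,"delta_pos":[-37,5.5,-15.5],"roll":0},{"claw":-1,"delta_pos":[-39.5,5.5,-15.5],"roll":0},{"claw":-1,"delta_pos":[-39.5,5.5,-15.5],"roll":0},{"claw":-1,"delta_pos":[-39.5,5.5,-15.5],"roll":0},{"claw":-1,"delta_pos":[-39.5,5.5,-11],"roll":0},{"claw":-1,"delta_pos":[-39.5,5.5,-7],"roll":0},{"claw":-1,"delta_pos":[-39.5,5.5,-3],"roll":0},{"claw":-1,"delta_pos":[-39.5,5.5,-1.2],"roll":0},{"claw":-1,"delta_pos":[-39.5,5.5,-1.2],"roll":0}]'
python3 - <<'E'
from h import *
for n in("scene",): cv2.imwrite(f"pics/{n}22.png",cv2.resize(bot.snapshot(n)[:,:,::-1][40:280,240:560],None,fx=2.5,fy=2.5))
E
```

```text
time: 50.0
position: [0.5041, 0.2881, 0.1297]
orientation: [[-0.001, -1.0, -0.002], [-1.0, 0.001, -0.002], [0.002, 0.002, -1.0]]
force: [-0.1, 0.3, -2.0]
opening: 0.431
```

View pics/scene22.png

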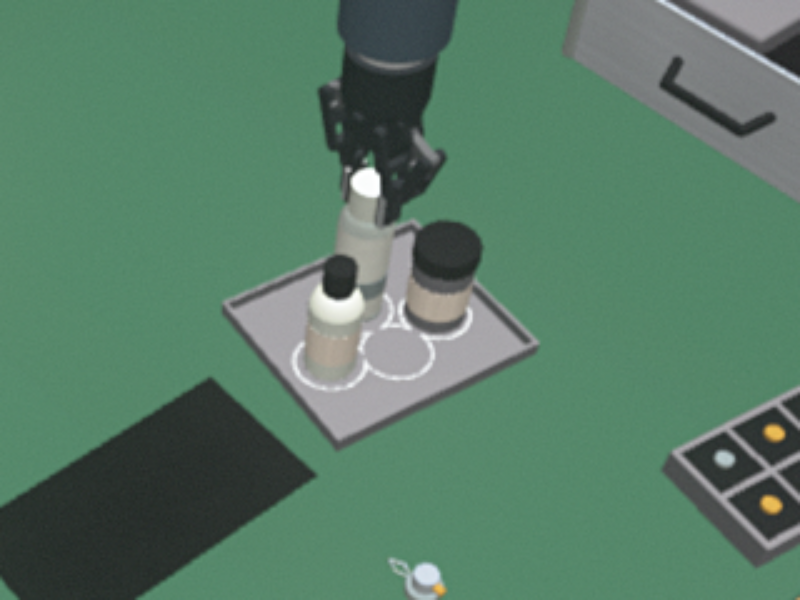

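The can is above its circle and clear of the bottle. I'll lower it to the floor.

```bash
python3 -m inch '[{"claw":-1,"delta_pos":[0,0,0.4],"roll":0},{"claw":-1,"delta_pos":[0,0,0.8],"roll":0},{"claw":-1,"delta_pos":[0,0,0.9],"roll":0},{"claw":-1,"delta_pos":[0,0,1.0],"roll":0},{"claw":-1,"delta_pos":[0,0,1.0],"roll":0},{"claw":-1,"delta_pos":[0,0,1.0],"roll":0}]'
```

```text
time: 50.8
position: [0.5047, 0.2899, 0.1211]
orientation: [[0.0, -1.0, 0.0], [-1.0, -0.0, 0.0], [-0.0, -0.0, -1.0]]
force: [-0.0, 0.0, -0.1]
opening: 0.431
```

Vertical force is down to −0.1 N and the TCP is at the expected height, so the can is resting on the floor. I'll release it, rise, and swing clear for the final check.

```bash
python3 -m inch '[{"claw":1,"delta_pos":[0,0,0],"roll":0},{"claw":1,"delta_pos":[0,0,0],"roll":0},{"claw":1,"delta_pos":[0,0,0],"roll":0},{"claw":1,"delta_pos":[0,0,0],"roll":0},{"claw":1,"delta_pos":[0,0,0],"roll":0},{"claw":1,"delta_pos":[0,0,0],"roll":0},{"claw":1,"delta_pos":[0,0,-3],"roll":0},{"claw":1,"delta_pos":[0,0,-8],"roll":0},{"claw":1,"delta_pos":[0,0,-13],"roll":0},{"claw":1,"delta_pos":[0,0,-14],"roll":0},{"claw":1,"delta_pos":[6,2,-14],"roll":0},{"claw":1,"delta_pos":[12,4,-14],"roll":0},{"claw":1,"delta_pos":[18,6,-14],"roll":0},{"claw":1,"delta_pos":[24,8,-14],"roll":0},{"claw":1,"delta_pos":[28,10,-14],"roll":0},{"claw":1,"delta_pos":[28,10,-14],"roll":0},{"claw":1,"delta_pos":[28,10,-14],"roll":0}]'
python3 - <<'E'
from h import *
for n in("scene","top"): cv2.imwrite(f"pics/{n}23.png",bot.snapshot(n)[:,:,::-1])
T=cv2.imread('pics/top23.png')
cv2.imwrite('pics/t_z23.png',cv2.resize(T[225:345,130:270],None,fx=5,fy=5,interpolation=cv2.INTER_CUBIC))
cv2.imwrite('pics/d_z23.png',cv2.resize(T[260:355,390:490],None,fx=6,fy=6,interpolation=cv2.INTER_CUBIC))
# before/after difference near each thing
for n in("scene","top"):
    a=cv2.imread(f'pics/{n}0.png');b=cv2.imread(f'pics/{n}23.png');g=lambda p:cv2.cvtColor(p,cv2.COLOR_BGR2GRAY).astype(np.float32)
    for nm,z,w,pz in(('can',.156,(.505,.290),12),('bottle',.13,(.54,.2225),10),('jar',.096,(.556,.3455),18),('sensor1',.02,(.768,.121),16),('sensor2',.02,(.765,-.2),16),('tape',.01,(.784,-.001),26)):
        u,v=proj(n,[(*w,z)])[0].round().astype(int);s=np.s_[v-pz:v+pz,u-pz:u+pz]
        sh,r=cv2.phaseCorrelate(g(a)[s].copy(),g(b)[s].copy(),cv2.createHanningWindow((2*pz,2*pz),cv2.CV_32F));print(n,nm,'px shift',np.round(sh,2),round(r,2))
E
```

```text
time: 52.92
position: [0.4046, 0.01, 0.2605]
orientation: [[-0.001, -1.0, -0.0], [-1.0, 0.001, 0.0], [-0.0, 0.0, -1.0]]
force: [-0.1, 0.3, 0.3]
opening: 1.0
scene can px shift [0.02 0.12] 1.01
scene bottle px shift [0.03 0.29] 1.02
scene jar px shift [-0.02 -0.23] 0.93
scene sensor1 px shift [0.05 0.01] 0.97
scene sensor2 px shift [-0.01 -0.  ] 0.96
scene tape px shift [-0.01 -0.01] 1.0
top can px shift [ 0.13 -0.02] 1.01
top bottle px shift [0.1  0.06] 0.81
top jar px shift [0.02 0.49] 0.92
top sensor1 px shift [-0.13 -0.06] 0.98
top sensor2 px shift [0.12 0.09] 0.97
top tape px shift [-0.01  0.03] 1.03
```

View pics/scene23.png

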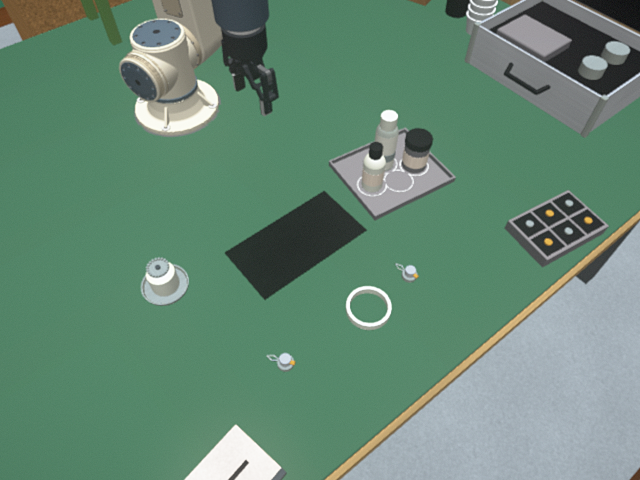

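View pics/t_z23.png

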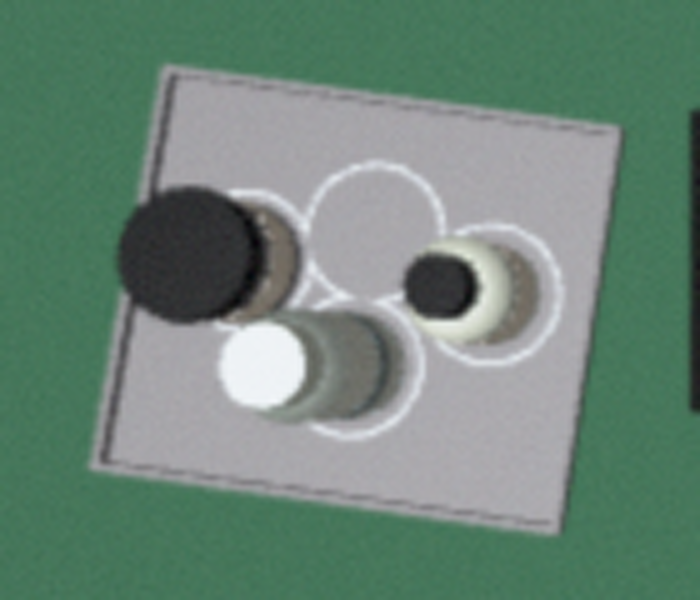

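View pics/d_z23.png

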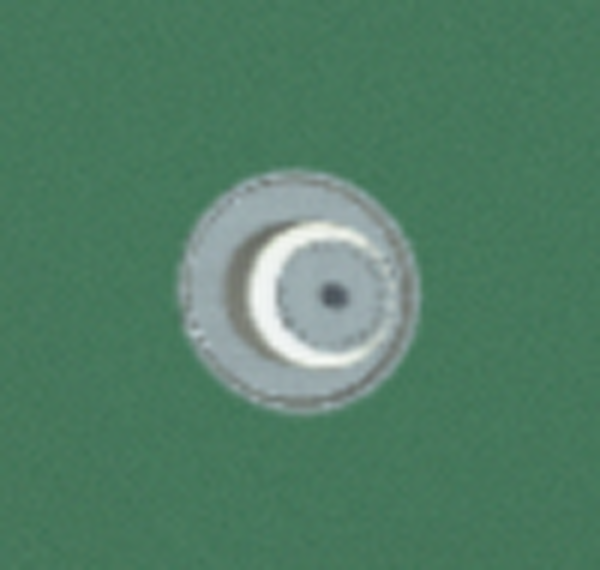

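All three things are back to within half a pixel (about 1 mm) of their starting views, and the bystanders are unmoved. I'll do one last numeric check of the dispenser and hand in.

```bash
python3 - <<'E'
from h import *
print(ray('top',[(390+333/6-.42,260+296/6-.42)],.073),bot.sense()['time'])
bot.sign_off()
E
```

```text
[[ 0.48203911 -0.29222177  0.073     ]] 53.025
the job is handed in; nothing more can be done
```

I moved the can, bottle and jar to the mat, stood the dispenser in the drip dish, and put the three back in their own circles. I handed the job in at 53 s of the 141 s allowed; it gave no verdict.

- **Can, bottle and jar:** compared with the start, each shifted by at most 0.5 px in both views, about 1 mm. All three stand upright and released.
- **Dispenser:** I measured it about 3 mm from the dish centre in each view (top 0.482, -0.292; scene 0.486, -0.294; dish about 0.483, -0.2955). It stands upright.
- **Sensors and tape:** they shifted by less than 0.15 px, which is within noise.
- **Disagreements:** the two cameras differed by up to 4 mm on positions, roughly in line with the stated calibration. No check failed.

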